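Seat the analyser's mirror on its three-point mount

TASK

Pick the round mirror cell up by the rib on its back and seat it gently on the sloping three-point mount, each of its three ball feet down in one of the three V-grooves so that it bears on all three and cannot rock (any of the three ways round will do). Let go of it, then swing the steel keeper fully over its rim to secure it. Do not drop the mirror, and leave the round blanking cap, the jar and the screwdriver where they are.

Things in the scene. Friction and masses are not known exactly. Their poses are not given: they have to be found in the camera images.
- mirror_grip (a point): Centre of the rib that is the mirror cell's handle: upright, 30 mm long (x), 12 mm wide (y), 30 mm high, on the cell's back. The point is 38 mm above the feet, 16 mm above the disc's upper face, 14 mm below the rib's top; centre of mass about 18 mm below it. z points up, away from the feet. Feet at 0, 120, 240 degrees about z from x.
- mirror: Mirror cell (loose, 130 to 250 g): aluminium disc 80 mm across, 8 mm thick, glass below, on three legs ending in steel balls of 12 mm diameter on a circle of 33 mm radius; 52 mm high with its rib. Starts standing on the balls on the table. Origin: on its axis, level with the bottom of the balls; axes as for mirror_grip.
- seat: Sloping aluminium plate 134 x 124 x 10 mm on a fixed grey stand, 30 degrees, low edge towards the robot, middle 65 mm above the table. Origin: on its upper face, at the centre of the three V-blocks, which lie at 0, 120, 240 degrees about z from x. x: up the slope, y level, z square to the plate. It spans x -49 to 85 mm, y -62 to 62 mm.
- seat_home (a point): Where mirror_grip is when the mirror is home: 45.5 mm above the plate on the seat's z axis. The mirror's z is then along the seat's z, its x along the seat's x or turned 120 degrees either way; its disc's upper face is 29.5 mm above the plate. A ball on a rim stands up to 8 mm too high. Axes as for the seat. Polished feet and grooves: it slips home under its own weight.
- vee0: V-block on the seat plate: a slippery steel V-groove running outwards, 33 mm from the middle. 22 mm long, 18 mm wide at its mouth, sides 55 degrees to the plate, groove bottom 3 mm and rims 16 mm above the plate. Origin: on the plate below the middle of the groove; x outwards along it, z square to the plate. This is the one highest up the slope.
- vee1: V-block on the seat plate: a slippery steel V-groove running outwards, 33 mm from the middle. 22 mm long, 18 mm wide at its mouth, sides 55 degrees to the plate, groove bottom 3 mm and rims 16 mm above the plate. Origin: on the plate below the middle of the groove; x outwards along it, z square to the plate. This is the lower one on the seat's +y side.
- vee2: V-block on the seat plate: a slippery steel V-groove running outwards, 33 mm from the middle. 22 mm long, 18 mm wide at its mouth, sides 55 degrees to the plate, groove bottom 3 mm and rims 16 mm above the plate. Origin: on the plate below the middle of the groove; x outwards along it, z square to the plate. This is the lower one on the seat's -y side.
- keeper (a joint): Angle of the keeper, a flat steel arm turning on a pillar about the seat's z, 4 mm clear above the seated mirror. 0: closed on its stop, pointing along the seat's -x, its end 24 mm from the mirror's axis. Grows to 2.2 rad as it opens, clockwise from above, to the seat's +y side. Starts open at 1.3 to 2.0. Stays where left; turns with about 0.04 N m (1.5 N at the knob).
- keeper_hinge (a point): Keeper's turning axis, 64 mm up the slope from the middle of the seat, at the arm's mid-thickness, 36.5 mm above the plate. Axes as for the seat.
- keeper_knob (a point): Middle of the keeper's knob: an upright round black peg of 12 mm diameter and 26 mm height, standing square on the arm 26 mm from its turning axis. The point is 14 mm above the arm's upper face, 53.5 mm above the plate. z is along the peg, x along the arm from its end to the pillar.
- blank: Bystander: aluminium blanking cap, disc 80 mm across and 12 mm thick with a round 20 mm knob, 34 mm high in all; no feet, no rib. Origin: centre of its underside. May be in either of two places, with the mirror in the other.
- jar: Bystander: closed jar 56 mm across, 70 mm high. Origin: centre of its underside.
- driver: Bystander: screwdriver with black handle lying on the table. Origin near its middle, x towards its blade.
Not all that is in view belongs to the job. What is shaped like the mirror but purple or red is not meant.

How it is judged (in metres and radians):
On the way, in this order (a step that is already met when the one before it is completed fails the run):
1. the mirror is lifted off the table (height (world z) of mirror_grip above 0.07 m), for 0.1 s.
2. the mirror is home in all three V-grooves and let go, the keeper still open (distance between mirror_grip and seat_home below 0.003 m and angle between the z axis of mirror_grip and the z axis of seat, either way round below 0.04 rad and contact force between mirror and vee0 above 0.03 N and contact force between mirror and vee1 above 0.03 N and contact force between mirror and vee2 above 0.03 N and contact force between the fingers and mirror below 0.05 N and value of joint keeper above 0.8 rad), for 0.3 s.
At the end, for the whole second after the job is handed in: The mirror is at rest and home: mirror_grip within 3 mm of seat_home, its axis within 0.04 rad of the seat's, all three V-blocks bearing its weight (more than 0.03 N each), and the keeper is closed (joint below 0.15 rad) (distance between mirror_grip and seat_home below 0.003 m and angle between the z axis of mirror_grip and the z axis of seat, either way round below 0.04 rad and contact force between mirror and vee0 above 0.03 N and contact force between mirror and vee1 above 0.03 N and contact force between mirror and vee2 above 0.03 N and linear speed of mirror below 0.02 m/s and value of joint keeper below 0.15 rad); the robot touches nothing.
It fails at once if the mirror is dropped (moves faster than 0.5 m/s out of the fingers) (contact force between the fingers and mirror below 0.05 N and linear speed of mirror above 0.5 m/s).
It fails at once if the mirror is pressed or knocked on the mount with more than 40 N (contact force between mirror and seat above 40 N).
It fails at once if the blanking cap is moved by more than 25 mm (distance of blank from where it was at the start of the episode above 0.025 m).
It fails at once if the jar is moved by more than 25 mm (distance of jar from where it was at the start of the episode above 0.025 m).
It fails at once if the screwdriver is moved by more than 25 mm (distance of driver from where it was at the start of the episode above 0.025 m).
It also fails if it takes over 53 s, if anything falls off the work surface, if the arm or the gripper's body presses on something with over 40 N, if the wrist force passes 120 N, or if a joint passes its speed limit or range.

ROBOT

A 6-joint arm with a two-finger parallel gripper is mounted at the origin on the work surface. World frame = base frame: x ahead of the robot, y to its left, z up, the work surface at z = 0. Lengths are in mm, angles in rad, forces in N, time in s.
With the tool pointing down it reaches from about 275 to 775 mm from the base axis. Payload 14.6 kg.
Tool frame: the origin (TCP) lies midway between the tips of the shut fingers; the grasp point (between the pads) lies 19 mm behind it; z points along the fingers, y is the direction in which the jaws open and shut (so a half turn about z gives the same grasp; the last joint's range is limited). The gripper opens to 85 mm and grips with 20 to 120 N. Pads are 22 mm wide; open, the fingers measure 114 mm over their backs; the gripper's body (76 mm by 85 mm) begins 54 mm behind the grasp point. The pads swing forward as they close: fully open they stand 13 mm farther back than shut.
Start: joints at [-1.301, 0.263, -0.048, 1.259, 0, 1.415], TCP at [216.367, -478.345, 231.278] pointing down, gripper open.
Joint ranges: [-2.65, 2.65], [-0.89, 1.7], [-1.18, 1.37], [-2.13, 2.11], [-1.35, 1.29], [-3.14, 3.14]. Speed limits (rad/s): [1.89, 1.89, 2.57, 2.79, 3.14, 3.14].

INTERFACE

Orientations are given as a rotation vector (axis times angle).
In Python, from bench import state, capture, sign_off gives the robot as it stands.
- The arm moves only by the shell command python3 -m handwheel 'ROWS' [FORCE]. ROWS is JSON, a list of rows, each an object of numbers: "dx", "dy", "dz": the shift along the tool's x, y, z in mm; "rx", "ry", "rz": the turn, a rotation vector about the tool's x, y, z in degrees; "hand": the opening, from -1 (shut) to 1 (fully open). A call has 1 to 8 rows; each row shifts and turns the commanded pose from where the row before left it, along the tool's axes as they then stand; what a row does not reach is not made up. A row lasts 1/8 s, in which the tool goes at most 62.5 mm and 10.7 degrees, less where a joint would pass 70% of its speed; a pose out of reach is approached as far as the arm can. A call with a gripper value outside its range is refused whole. The fingers move at their own pace and stop on an object; FORCE is the grip in N (left out, the last holds). Time passes only in rows, so rows that do not move let the fingers close. It gives the time, the measured TCP pose, the force and the opening at its end, in the units of the state.
- state(): the state, without advancing time (a new reading comes with each control period).
- capture(name): name is "side" or "top"; returns a dict with "pixels" (400x640x3 uint8, blue, green, red), "intrinsics" (3x3 intrinsics, pixels), "eye" and "attitude" of the camera in the world. Camera axes: x right, y down, z forward; pixel columns grow to the right and rows downward; lengths in mm; the calibration is good to about 2 mm. A picture is of the moment at which its call begins. There is no depth.
- sign_off(): hands the job in, once; it reports no verdict.
The state is a dict: "time": time; "joint_positions": joint angles; "dq": joint speeds; "tau": joint torques, N m; "ee_pos": TCP position; "orientation": TCP orientation; "force": force on the tool from outside, world axes, zero at the start; "torque": the same for the moment, N m; "width": finger opening in mm.
Only numpy, scipy, OpenCV 4.12 (cv2) and the standard library are available. Lean on these libraries where they do the work, as an engineer would, in place of code of your own. Each camera call takes 0.05 s, during which the arm holds its last target.

## Working session

There is one attempt and no reset: what is moved stays moved. The work goes in short steps, Python scripts to look and compute and a shell command to move; the robot and the scene stay as the last step left them, time stands still between calls to the robot, and variables do not carry over. Pictures are saved under pics/ and viewed, and the job is handed in when it is done.

```bash
ls; mkdir -p pics
python3 - <<'E'
from bench import state, capture
import cv2, numpy as np, pickle
np.set_printoptions(precision=3,suppress=True)
s=state();print(s)
for n in("side","top"):
    c=capture(n);cv2.imwrite(f"pics/{n}0.png",c["pixels"]);print(n,c["intrinsics"],c["eye"],c["attitude"])
    pickle.dump(c,open(f"{n}0.pkl","wb"))
E
```

```text
pics
{'time': 0.0, 'joint_positions': array([-1.301,  0.264, -0.049,  1.259, -0.   ,  1.416]), 'dq': array([-0.001, -0.   , -0.   ,  0.001, -0.   , -0.001]), 'tau': array([  0.002, -63.761,  38.456,   0.014,   0.   ,   0.   ]), 'ee_pos': array([ 216.282, -478.047,  230.797]), 'orientation': array([-3.07 , -0.662,  0.   ]), 'force': array([ 0.934, -1.035,  0.054]), 'torque': array([-0.01 ,  0.043, -0.02 ]), 'width': 85.51601359061502}
side [[465.403   0.    321.579]
 [  0.    465.403 199.951]
 [  0.      0.      1.   ]] [ 503.364 -981.929  708.646] [-2.128  0.056 -0.033]
top [[457.205   0.    318.506]
 [  0.    457.205 195.425]
 [  0.      0.      1.   ]] [ 437.803  -41.613 1053.44 ] [-2.15   2.213 -0.122]
```

View pics/side0.png

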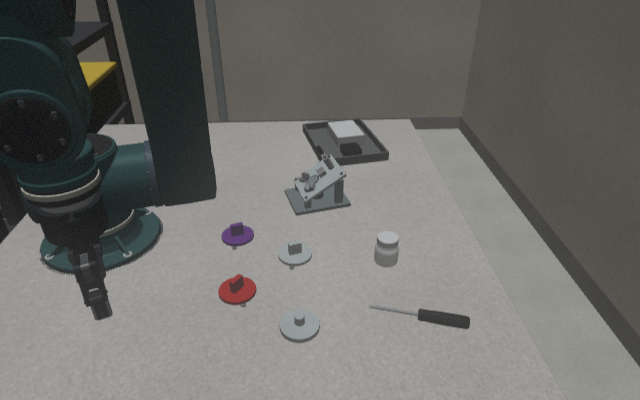

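View pics/top0.png

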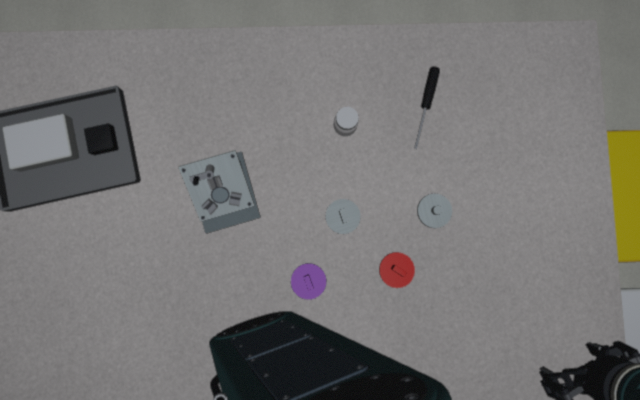

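Side view: the grey disc with an upright rib, so the mirror, is at (294,252). The round-knobbed blank is at (300,322), the mount at about (318,180), and the jar at (387,250). In the top view the mirror is at (342,216), the blank at (434,211) and the mount at (220,193). I'll enlarge these.

```bash
cat > h.py <<'E'
import numpy as np, cv2, pickle
from scipy.spatial.transform import Rotation as R
np.set_printoptions(precision=2,suppress=True)
def load(n): return pickle.load(open(n+".pkl","rb"))
def proj(c,P):
    Rm=R.from_rotvec(c["attitude"]).as_matrix(); p=(np.atleast_2d(P)-c["eye"])@Rm
    uv=p@np.array(c["intrinsics"]).T; return uv[:,:2]/uv[:,2:]
def ray(c,uv):
    d=np.linalg.inv(c["intrinsics"])@np.array([uv[0],uv[1],1.]); d=R.from_rotvec(c["attitude"]).as_matrix()@d
    return np.array(c["eye"],float),d/np.linalg.norm(d)
def onz(c,uv,z):
    o,d=ray(c,uv); return o+d*(z-o[2])/d[2]
def tri(c1,u1,c2,u2):
    o1,d1=ray(c1,u1);o2,d2=ray(c2,u2)
    t=np.linalg.lstsq(np.stack([d1,-d2],1),o2-o1,rcond=None)[0]
    a,b=o1+t[0]*d1,o2+t[1]*d2; return (a+b)/2,np.linalg.norm(a-b)
def crop(c,x0,y0,w,h,k,name): cv2.imwrite("pics/"+name+".png",cv2.resize(c["pixels"][y0:y0+h,x0:x0+w],None,fx=k,fy=k,interpolation=cv2.INTER_CUBIC))
E
python3 - <<'E'
from h import *
t=load("top0");s=load("side0")
crop(t,170,140,100,100,6,"t_mount");crop(t,315,190,60,50,10,"t_mir")
crop(s,275,145,85,75,8,"s_mount");crop(s,270,232,50,45,10,"s_mir")
print(onz(t,(342,216),22),onz(s,(294,253),22),onz(t,(434,211),12))
E
```

```text
[ 486.4  -112.95   22.  ] [ 485.71 -116.27   22.  ] [ 492.31 -324.86   12.  ]
```

View pics/t_mount.png

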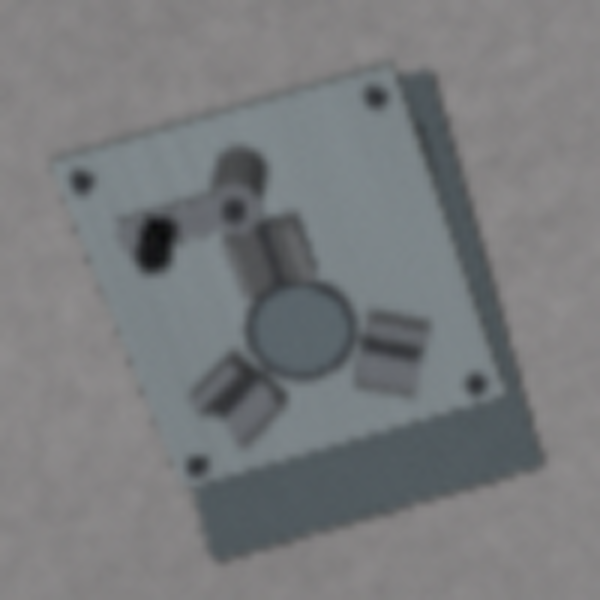

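View pics/s_mount.png

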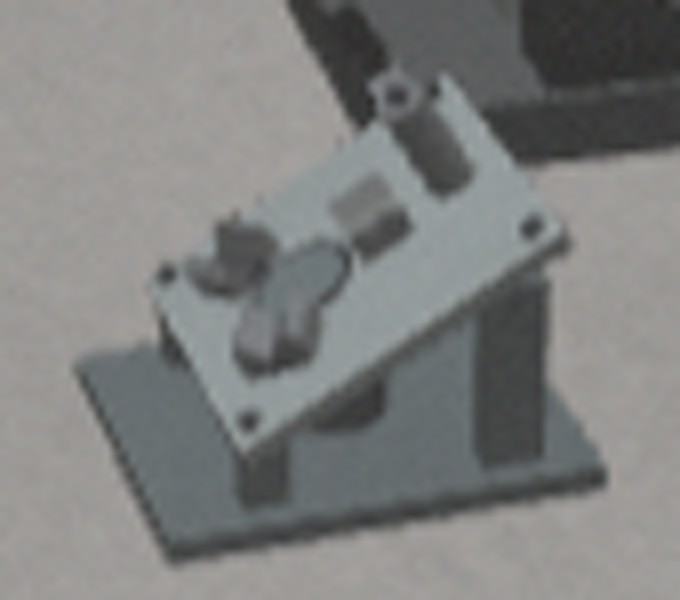

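View pics/t_mir.png

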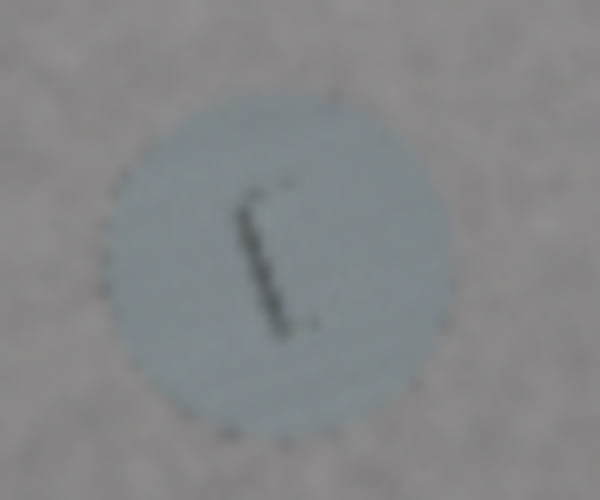

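View pics/s_mir.png

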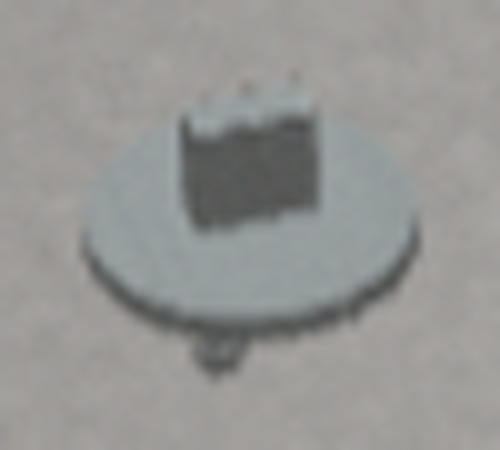

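The top crop shows the four plate screws at about (82,182), (375,97), (476,384) and (197,466) in crop pixels. The keeper is open towards the image left (+y). The mirror's rib runs roughly along world x, and the side view shows one foot below the front edge at (291,266). Next I measure both from the two views.

```bash
cat > seat.py <<'E'
from h import *
t=load("top0");s=load("side0")
def blob(c,x0,y0,k,X,Y,r=2.5):
    u,v=x0+(X+.5)/k-.5,y0+(Y+.5)/k-.5
    g=cv2.cvtColor(c["pixels"],cv2.COLOR_BGR2GRAY).astype(float)
    for _ in range(3):
        yy,xx=np.mgrid[0:400,0:640]; m=(np.hypot(xx-u,yy-v)<r+.5)
        bg=np.percentile(g[m],75); w=np.clip(bg-g,0,None)*m
        u,v=(w*xx).sum()/w.sum(),(w*yy).sum()/w.sum()
    return u,v
T=[(82,182),(375,97),(476,384),(197,466)];S=[(435,90),(532,225),(249,421),(166,273)]
P=[]
for a,b in zip(T,S):
    ua=blob(t,170,140,6,*a);ub=blob(s,275,145,8,*b)
    p,e=tri(t,ua,s,ub);P.append(p);print("screw",ua,ub,p,e)
P=np.array(P)
hp,hm,lm,lp=P
print("sizes x",np.linalg.norm(hp-lp),np.linalg.norm(hm-lm),"y",np.linalg.norm(hp-hm),np.linalg.norm(lp-lm))
C=P.mean(0);xa=(hp-lp)+(hm-lm);xa/=np.linalg.norm(xa)
ya=(hp-hm)+(lp-lm);
print("tilt",np.degrees(np.arcsin(xa[2])),"yaw x",np.degrees(np.arctan2(xa[1],xa[0])),"yaw y-90",np.degrees(np.arctan2(ya[1],ya[0]))-90,"ytilt",ya[2]/np.linalg.norm(ya))
print("centre",C,"origin est",C-18*xa)
# corners
TC=[(50,160),(395,65),(505,395),(190,483)];SC=[(443,75),(568,235),(245,450),(150,285)]
f=lambda x0,y0,k,a:(x0+(a[0]+.5)/k-.5,y0+(a[1]+.5)/k-.5)
Q=np.array([tri(t,f(170,140,6,a),s,f(275,145,8,b))[0] for a,b in zip(TC,SC)]);print("corners",Q,Q.mean(0))
a,e=tri(t,f(170,140,6,(302,330)),s,f(275,145,8,(305,285)));print("disc centre",a,e)
E
python3 seat.py
python3 - <<'E'
from h import *
t=load("top0");s=load("side0")
f=lambda x0,y0,k,a:(x0+(a[0]+.5)/k-.5,y0+(a[1]+.5)/k-.5)
# mirror disc contour top
for c,n,box in((t,"top",(315,190,60,50)),):
    x0,y0,w,h=box;im=c["pixels"][y0:y0+h,x0:x0+w].astype(float)
    m=((im[...,0]-im[...,2])>3).astype(np.uint8);m=cv2.morphologyEx(cv2.GaussianBlur(m*255,(5,5),0),cv2.MORPH_CLOSE,np.ones((7,7)))
    cs,_=cv2.findContours((m>127).astype(np.uint8),cv2.RETR_EXTERNAL,cv2.CHAIN_APPROX_NONE);k=max(cs,key=cv2.contourArea)
    el=cv2.fitEllipse(k);print(n,el);u=(el[0][0]+x0,el[0][1]+y0);print(onz(c,u,20),"diam",np.mean(el[1])/457.2*(1053-20))
a,b=f(315,190,10,(240,205)),f(315,190,10,(285,335))
for z in(37,): 
    A,B=onz(t,a,z),onz(t,b,z);d=A-B;print("top rib",A,B,np.linalg.norm(d),np.degrees(np.arctan2(d[1],d[0])))
a,b=f(270,232,10,(202,232)),f(270,232,10,(318,207))
A,B=onz(s,a,22),onz(s,b,22);d=B-A;print("side rib bottom -y face",A,B,np.linalg.norm(d),np.degrees(np.arctan2(d[1],d[0])))
a,b=f(270,232,10,(185,138)),f(270,232,10,(316,119))
A,B=onz(s,a,52),onz(s,b,52);d=B-A;print("side rib top",A,B,np.linalg.norm(d),np.degrees(np.arctan2(d[1],d[0])))
F=onz(s,f(270,232,10,(215,352)),6);print("foot",F)
E
```

```text
screw (np.float64(183.20016012810248), np.float64(169.8470776621297)) (np.float64(327.9947643979058), np.float64(155.36125654450262)) [587.34 219.97 107.81] 0.614761449009081
screw (np.float64(232.17948717948718), np.float64(155.7213675213675)) (np.float64(341.30151515151516), np.float64(173.51818181818183)) [616.15 119.07 102.59] 0.8797506241491031
screw (np.float64(248.94541910331384), np.float64(203.6783625730994)) (np.float64(305.7483870967742), np.float64(197.76129032258063)) [518.62  93.23  44.57] 0.49089066342291626
screw (np.float64(202.49104271933854), np.float64(217.31694993109784)) (np.float64(295.9328214971209), np.float64(178.7831094049904)) [492.02 194.94  47.09] 1.9604868327988192
sizes x 115.75781934866751 116.38793860870179 y 105.06507154432141 105.16544072632797
tilt 30.76701134704693 yaw x 14.777889095688042 yaw y-90 15.29304118557117 ytilt 0.03682483131556301
centre [553.53 156.8   75.51] origin est [538.58 152.86  66.3 ]
corners [[594.53 231.13 106.83]
 [626.86 111.77 104.99]
 [515.78  83.2   41.03]
 [485.3  199.23  40.31]] [555.62 156.33  73.29]
disc centre [539.18 152.93  64.85] 1.8421453545472661
top ((27.554582595825195, 26.00322151184082), (34.47233581542969, 34.83524703979492), 121.96131896972656)
[ 486.45 -114.34   20.  ] diam 78.29695219755799
top rib [ 499.16 -104.67   37.  ] [ 469.96 -113.71   37.  ] 30.569164751300775 17.202276031065406
side rib bottom -y face [ 475.74 -122.31   22.  ] [ 503.04 -114.32   22.  ] 28.44022590058066 16.31221972770074
side rib top [ 472.88 -125.22   52.  ] [ 503.13 -119.57   52.  ] 30.770077114565343 10.582714650646276
foot [ 478.31 -146.67    6.  ]
```

The two views agree. The seat origin is about (538.9, 152.9, 65), with yaw 15.0° and tilt 30.5° (given as 30°). Screw spacing is 116 x 105, consistent with a 134 x 124 plate. The mirror axis is about (486.6, -114), with a disc diameter of about 79. The rib yaw is about 16.3°, and the visible foot agrees: radius 33.4, yaw 16°.

Joint 6 would reach its limit at the seat with the current tool yaw, so I use the half-turned grasp, with tool x along mirror -x.

```bash
cat > plan.py <<'E'
import sys
from h import *
from bench import state
psi=np.radians(15.0);sl=np.radians(30);O=np.array([538.9,152.9,65.])
sx=np.array([np.cos(sl)*np.cos(psi),np.cos(sl)*np.sin(psi),np.sin(sl)]);sy=np.array([-np.sin(psi),np.cos(psi),0]);sz=np.cross(sx,sy)
S=np.stack([sx,sy,sz],1)
def seatpt(x,y,z): return O+S@np.array([x,y,z],float)
def toolR(M): return np.stack([-M[:,0],M[:,1],-M[:,2]],1)   # tool x=-mx,y=my,z=-mz
def yawM(d): return R.from_euler("z",d,degrees=True).as_matrix()
def delta(pos=None,M=None,nosh=False):
    s=state();T=R.from_rotvec(s["orientation"]).as_matrix()
    print("t",round(s["time"],2),"pos",s["ee_pos"],"w",round(s["width"],1),"F",s["force"],"q",s["joint_positions"])
    if pos is not None: print("shift tool",T.T@(np.array(pos)-s["ee_pos"]))
    if M is not None: print("turn tool deg",np.degrees(R.from_matrix(T.T@toolR(M)).as_rotvec()))
    print("now in seat frame",S.T@(s["ee_pos"]-O))
E
python3 -m handwheel '[{"rz":-10},{"rz":-10},{"rz":-10},{"rz":-10},{"rz":-10},{"rz":-10},{"rz":-10},{"rz":-10}]'
python3 -m handwheel '[{"rz":-10},{"rz":-10},{"rz":-10},{"rz":-10},{"rz":-10},{"rz":-10},{"rz":-10},{"rz":-10}]'
python3 -c "
from plan import *
delta([486.6,-114,150],yawM(16.3))"
```

```text
t 0.1 pos [ 216.32 -478.1   230.86] w 85.5 F [ 0.46  0.25 -0.05] q [-1.3   0.26 -0.05  1.26 -0.    1.42]
shift tool [ 396.32 -220.25   81.13]
turn tool deg [   0.01   -0.08 -171.96]
now in seat frame [-328.35 -526.01  381.09]invalid input at $[0]: expected keys dx, dy, dz, rx, ry, rz, hand
invalid input at $[0]: expected keys dx, dy, dz, rx, ry, rz, hand
```

Every row needs all seven keys.

```bash
python3 -m handwheel '[{"dx":0,"dy":0,"dz":0,"rx":0,"ry":0,"rz":-10,"hand":1},{"dx":0,"dy":0,"dz":0,"rx":0,"ry":0,"rz":-10,"hand":1},{"dx":0,"dy":0,"dz":0,"rx":0,"ry":0,"rz":-10,"hand":1},{"dx":0,"dy":0,"dz":0,"rx":0,"ry":0,"rz":-10,"hand":1},{"dx":0,"dy":0,"dz":0,"rx":0,"ry":0,"rz":-10,"hand":1},{"dx":0,"dy":0,"dz":0,"rx":0,"ry":0,"rz":-10,"hand":1},{"dx":0,"dy":0,"dz":0,"rx":0,"ry":0,"rz":-10,"hand":1},{"dx":0,"dy":0,"dz":0,"rx":0,"ry":0,"rz":-10,"hand":1}]'
python3 -m handwheel '[{"dx":0,"dy":0,"dz":0,"rx":0,"ry":0,"rz":-10,"hand":1},{"dx":0,"dy":0,"dz":0,"rx":0,"ry":0,"rz":-10,"hand":1},{"dx":0,"dy":0,"dz":0,"rx":0,"ry":0,"rz":-10,"hand":1},{"dx":0,"dy":0,"dz":0,"rx":0,"ry":0,"rz":-10,"hand":1},{"dx":0,"dy":0,"dz":0,"rx":0,"ry":0,"rz":-10,"hand":1},{"dx":0,"dy":0,"dz":0,"rx":0,"ry":0,"rz":-10,"hand":1},{"dx":0,"dy":0,"dz":0,"rx":0,"ry":0,"rz":-10,"hand":1},{"dx":0,"dy":0,"dz":0,"rx":0,"ry":0,"rz":-10,"hand":1}]'
python3 -c "
from plan import *
delta([486.6,-114,150],yawM(16.3))"
```

```text
time: 1.1
ee_pos: [216.3, -478.2, 231.0]
orientation: [-1.919, -2.486, -0.001]
force: [-1.0, 0.4, -0.8]
width: 85.4
time: 2.1
ee_pos: [216.3, -478.2, 231.0]
orientation: [0.128, -3.139, -0.001]
force: [0.4, 0.2, -0.1]
width: 85.7
t 2.1 pos [ 216.3  -478.18  230.98] w 85.7 F [ 0.44  0.22 -0.11] q [-1.3   0.26 -0.05  1.26 -0.   -1.38]
shift tool [-299.04  340.92   81.16]
turn tool deg [  0.04  -0.   -11.63]
now in seat frame [-328.32 -526.08  381.21]
```

```bash
python3 -m handwheel '[{"dx":0,"dy":0,"dz":0,"rx":0,"ry":0,"rz":-6,"hand":1},{"dx":0,"dy":0,"dz":0,"rx":0,"ry":0,"rz":-5.6,"hand":1},{"dx":-30,"dy":23,"dz":5,"rx":0,"ry":0,"rz":0,"hand":1},{"dx":-30,"dy":23,"dz":5,"rx":0,"ry":0,"rz":0,"hand":1},{"dx":-30,"dy":23,"dz":5,"rx":0,"ry":0,"rz":0,"hand":1},{"dx":-30,"dy":23,"dz":5,"rx":0,"ry":0,"rz":0,"hand":1},{"dx":-30,"dy":23,"dz":5,"rx":0,"ry":0,"rz":0,"hand":1},{"dx":-30,"dy":23,"dz":5,"rx":0,"ry":0,"rz":0,"hand":1}]'
python3 -m handwheel '[{"dx":-30,"dy":23,"dz":5,"rx":0,"ry":0,"rz":0,"hand":1},{"dx":-30,"dy":23,"dz":5,"rx":0,"ry":0,"rz":0,"hand":1},{"dx":-30,"dy":23,"dz":5,"rx":0,"ry":0,"rz":0,"hand":1},{"dx":-30,"dy":23,"dz":5,"rx":0,"ry":0,"rz":0,"hand":1},{"dx":-30,"dy":22,"dz":5,"rx":0,"ry":0,"rz":0,"hand":1},{"dx":-30,"dy":21,"dz":5,"rx":0,"ry":0,"rz":0,"hand":1},{"dx":0,"dy":0,"dz":0,"rx":0,"ry":0,"rz":0,"hand":1}]'
python3 -c "
from plan import *
delta([486.6,-114,25],yawM(16.3))"
```

```text
time: 3.1
ee_pos: [352.0, -295.1, 200.9]
orientation: [0.435, -3.111, -0.0]
force: [0.7, 0.1, 0.5]
width: 85.2
time: 3.98
ee_pos: [488.2, -115.4, 170.6]
orientation: [0.44, -3.11, -0.001]
force: [0.2, 0.1, -0.2]
width: 85.2
t 3.98 pos [ 488.2  -115.35  170.64] w 85.2 F [ 0.21  0.1  -0.23] q [-0.39  0.25 -0.23  1.09  0.   -0.68]
shift tool [  1.06   1.62 145.64]
turn tool deg [ 0.05 -0.04 -0.2 ]
now in seat frame [ -49.72 -245.99  150.69]
```

```bash
python3 -m handwheel '[{"dx":0.5,"dy":0.8,"dz":25,"rx":0,"ry":0,"rz":0,"hand":0.2},{"dx":0.5,"dy":0.8,"dz":25,"rx":0,"ry":0,"rz":0,"hand":0},{"dx":0,"dy":0,"dz":25,"rx":0,"ry":0,"rz":0,"hand":0},{"dx":0,"dy":0,"dz":20,"rx":0,"ry":0,"rz":0,"hand":0},{"dx":0,"dy":0,"dz":10,"rx":0,"ry":0,"rz":0,"hand":0},{"dx":0,"dy":0,"dz":0,"rx":0,"ry":0,"rz":0,"hand":0}]' 30
python3 - <<'E'
from plan import *
from bench import capture
delta([486.6,-114,25],yawM(16.3))
for n,b in(("side",(240,180,110,100)),("top",(290,160,110,100))):
    c=capture(n);pickle.dump(c,open(n+"1.pkl","wb"));crop(c,*b,5,n+"1")
E
```

```text
time: 4.72
ee_pos: [485.7, -116.0, 66.1]
orientation: [0.435, -3.111, -0.001]
force: [-1.1, -0.6, 0.0]
width: 42.7
t 4.72 pos [ 485.72 -115.95   66.13] w 42.7 F [-1.13 -0.63  0.01] q [-0.4   0.33 -0.43  0.81 -0.   -0.68]
shift tool [-1.41  1.62 41.13]
turn tool deg [ 0.03 -0.04 -0.39]
now in seat frame [-104.19 -245.93   61.45]
```

View pics/side1.png

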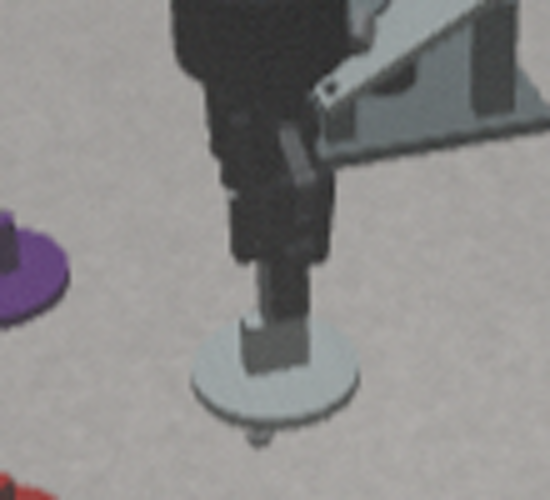

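View pics/top1.png

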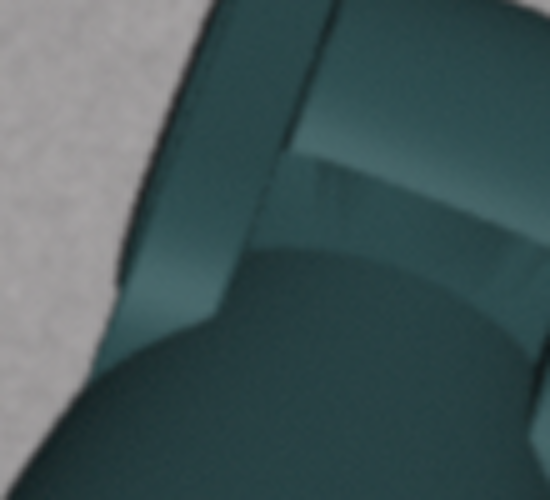

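Run:
```python
from plan import *
s=load("side1")
T=toolR(yawM(16.7));p=np.array([485.7,-116,66.1])
for y in(-21,-35):
  for z in(-20,-5):
    for x in(-11,0,11):
      uv=proj(s,p+T@np.array([x,y,z]))[0];print((x,y,z),(uv-[240,180])*5)
M=yawM(16.3)
for x in(-15,15):
  for y in(-6,6): print("rib top",(x,y),(proj(s,np.array([486.6,-114,52])+M@[x,y,0])[0]-[240,180])*5,"bot",(proj(s,np.array([486.6,-114,22])+M@[x,y,0])[0]-[240,180])*5)
```

```text
(-11, -21, -20) [302.7  274.93]
(0, -21, -20) [279.34 279.81]
(11, -21, -20) [255.84 284.72]
(-11, -21, -5) [303.43 301.63]
(0, -21, -5) [280.25 306.56]
(11, -21, -5) [256.93 311.51]
(-11, -35, -20) [312.18 292.49]
(0, -35, -20) [288.6  297.47]
(11, -35, -20) [264.87 302.49]
(-11, -35, -5) [312.85 319.34]
(0, -35, -5) [289.45 324.37]
(11, -35, -5) [265.91 329.43]
rib top (-15, -6) [242.46 325.02] bot [244.76 376.1 ]
rib top (-15, 6) [235.38 310.12] bot [237.76 360.97]
rib top (15, -6) [304.65 312.01] bot [306.04 362.89]
rib top (15, 6) [297.08 297.34] bot [298.56 347.99]
```

The side view shows the near finger at crop columns 262–308, where the projection predicts about 260–308. The rib is within 1 mm of the prediction, so the calibration holds. I go down and grip.

```bash
python3 -m handwheel '[{"dx":-1.7,"dy":1.6,"dz":10,"rx":0,"ry":0,"rz":-0.4,"hand":0},{"dx":0,"dy":0,"dz":10,"rx":0,"ry":0,"rz":0,"hand":0},{"dx":0,"dy":0,"dz":10,"rx":0,"ry":0,"rz":0,"hand":0},{"dx":0,"dy":0,"dz":8,"rx":0,"ry":0,"rz":0,"hand":0},{"dx":0,"dy":0,"dz":0,"rx":0,"ry":0,"rz":0,"hand":0}]' 30
python3 -c "
from plan import *
delta([487,-114,25.5],yawM(16.3))"
```

```text
time: 5.45
ee_pos: [487.0, -113.6, 27.6]
orientation: [0.446, -3.109, -0.001]
force: [0.9, -0.0, -0.3]
width: 42.8
t 5.45 pos [ 486.97 -113.57   27.64] w 42.8 F [ 0.92 -0.02 -0.32] q [-0.39  0.38 -0.48  0.71 -0.   -0.68]
shift tool [ 0.09 -0.42  2.14]
turn tool deg [ 0.04 -0.05  0.04]
now in seat frame [-121.84 -243.95   27.21]
```

```bash
python3 -m handwheel '[{"dx":0,"dy":0,"dz":1.6,"rx":0,"ry":0,"rz":0,"hand":-0.3},{"dx":0,"dy":0,"dz":0,"rx":0,"ry":0,"rz":0,"hand":-0.6},{"dx":0,"dy":0,"dz":0,"rx":0,"ry":0,"rz":0,"hand":-1},{"dx":0,"dy":0,"dz":0,"rx":0,"ry":0,"rz":0,"hand":-1},{"dx":0,"dy":0,"dz":0,"rx":0,"ry":0,"rz":0,"hand":-1},{"dx":0,"dy":0,"dz":0,"rx":0,"ry":0,"rz":0,"hand":-1}]' 40
python3 -m handwheel '[{"dx":0,"dy":0,"dz":-4,"rx":0,"ry":0,"rz":0,"hand":-1},{"dx":0,"dy":0,"dz":-10,"rx":0,"ry":0,"rz":0,"hand":-1},{"dx":0,"dy":0,"dz":-15,"rx":0,"ry":0,"rz":0,"hand":-1},{"dx":0,"dy":0,"dz":-20,"rx":0,"ry":0,"rz":0,"hand":-1},{"dx":0,"dy":0,"dz":-20,"rx":0,"ry":0,"rz":0,"hand":-1},{"dx":0,"dy":0,"dz":-20,"rx":0,"ry":0,"rz":0,"hand":-1},{"dx":0,"dy":0,"dz":-20,"rx":0,"ry":0,"rz":0,"hand":-1},{"dx":0,"dy":0,"dz":0,"rx":0,"ry":0,"rz":0,"hand":-1}]' 40
python3 - <<'E'
from plan import *
from bench import capture
# pre-place: grip point 45.5+35 above plate
g=seatpt(0,0,45.5+40); tcp_off=13
delta(g-sz*tcp_off,S)
for n,b in(("side",(240,160,110,100)),):
    c=capture(n);pickle.dump(c,open(n+"2.pkl","wb"));crop(c,*b,5,n+"2")
E
```

```text
time: 6.2
ee_pos: [487.6, -113.8, 26.9]
orientation: [-0.446, 3.109, -0.0]
force: [-0.3, 0.4, 4.7]
width: 11.3
time: 7.2
ee_pos: [488.0, -113.9, 137.0]
orientation: [-0.446, 3.108, -0.002]
force: [0.7, -0.9, -2.5]
width: 11.2
t 7.2 pos [ 487.97 -113.94  137.01] w 11.2 F [ 0.68 -0.91 -2.52] q [-0.39  0.27 -0.3   0.99 -0.   -0.68]
shift tool [-87.69 242.59   9.02]
turn tool deg [  0.27 -29.89   1.33]
now in seat frame [ -66.41 -244.56  121.49]
```

View pics/side2.png

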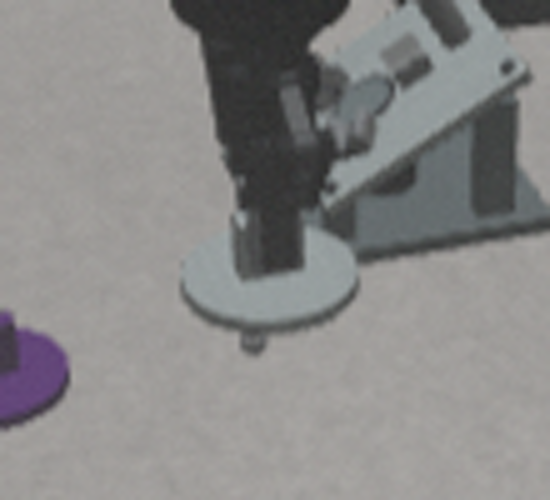

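```bash
python3 -m handwheel '[{"dx":0,"dy":0,"dz":0,"rx":0,"ry":-6,"rz":0.3,"hand":-1},{"dx":0,"dy":0,"dz":0,"rx":0,"ry":-6,"rz":0.3,"hand":-1},{"dx":0,"dy":0,"dz":0,"rx":0,"ry":-6,"rz":0.3,"hand":-1},{"dx":0,"dy":0,"dz":0,"rx":0,"ry":-6,"rz":0.3,"hand":-1},{"dx":0,"dy":0,"dz":0,"rx":0,"ry":-5.9,"rz":0,"hand":-1},{"dx":0,"dy":0,"dz":0,"rx":0,"ry":0,"rz":0,"hand":-1}]'
python3 - <<'E'
from plan import *
s=load("side2")
g=[onz(s,(240+(x+.5)/5-.5,160+(y+.5)/5-.5),z) for x,y,z in((181,280,130),(358,277,130),(252,345,116))]
print("disc left/right",g[0],g[1],"mid",(g[0]+g[1])/2,"foot",g[2])
g=seatpt(0,0,45.5+40)
delta(g-sz*11,S)
E
```

```text
time: 8.0
ee_pos: [485.4, -113.4, 134.3]
orientation: [-0.342, 2.603, 0.1]
force: [0.2, 0.4, -1.5]
width: 11.1
disc left/right [ 448.43 -117.25  130.  ] [ 527.23 -118.85  130.  ] mid [ 487.83 -118.05  130.  ] foot [ 479.65 -149.    116.  ]
t 8.0 pos [ 485.44 -113.35  134.28] w 11.1 F [ 0.24  0.39 -1.49] q [-0.63  0.05 -0.74  0.44  0.4  -0.82]
shift tool [-69.44 243.2   46.98]
turn tool deg [ 0.35 -0.22 -0.12]
now in seat frame [ -69.76 -243.34  120.27]
```

The disc midpoint in the hand is (487.8, -118), with the TCP at (488, -114). So there is no noticeable offset along the rib, and the mirror hangs straight.

```bash
python3 -m handwheel '[{"dx":-4,"dy":14,"dz":0,"rx":0.3,"ry":-0.2,"rz":-0.1,"hand":-1},{"dx":-8,"dy":28,"dz":0,"rx":0,"ry":0,"rz":0,"hand":-1},{"dx":-8,"dy":28,"dz":0,"rx":0,"ry":0,"rz":0,"hand":-1},{"dx":-8,"dy":28,"dz":0,"rx":0,"ry":0,"rz":0,"hand":-1},{"dx":-8,"dy":28,"dz":0,"rx":0,"ry":0,"rz":0,"hand":-1},{"dx":-8,"dy":28,"dz":0,"rx":0,"ry":0,"rz":0,"hand":-1},{"dx":-8,"dy":28,"dz":0,"rx":0,"ry":0,"rz":0,"hand":-1},{"dx":-7,"dy":25,"dz":0,"rx":0,"ry":0,"rz":0,"hand":-1}]'
python3 -m handwheel '[{"dx":-6,"dy":20,"dz":2,"rx":0,"ry":0,"rz":0,"hand":-1},{"dx":-4,"dy":12,"dz":4,"rx":0,"ry":0,"rz":0,"hand":-1},{"dx":0,"dy":4,"dz":8,"rx":0,"ry":0,"rz":0,"hand":-1},{"dx":0,"dy":0,"dz":10,"rx":0,"ry":0,"rz":0,"hand":-1},{"dx":0,"dy":0,"dz":8,"rx":0,"ry":0,"rz":0,"hand":-1},{"dx":0,"dy":0,"dz":0,"rx":0,"ry":0,"rz":0,"hand":-1}]'
python3 - <<'E'
from plan import *
from bench import capture
g=seatpt(0,0,45.5+25)
delta(g-sz*11,S)
for n,b in(("side",(250,110,110,100)),("top",(160,120,110,100))):
    c=capture(n);pickle.dump(c,open(n+"3.pkl","wb"));crop(c,*b,6,n+"3")
E
```

```text
time: 9.0
ee_pos: [482.5, 101.6, 165.6]
orientation: [-0.346, 2.597, 0.091]
force: [0.5, 0.1, -1.9]
width: 11.4
time: 9.75
ee_pos: [497.1, 140.2, 141.4]
orientation: [-0.344, 2.598, 0.091]
force: [-0.9, -0.2, -1.7]
width: 11.1
t 9.75 pos [497.07 140.16 141.45] w 11.1 F [-0.93 -0.2  -1.73] q [ 0.06  0.01 -0.8   0.25  0.1  -0.18]
shift tool [ 0.38  1.48 28.56]
turn tool deg [-0.01  0.01  0.08]
now in seat frame [ 0.38 -1.48 88.06]
```

View pics/side3.png

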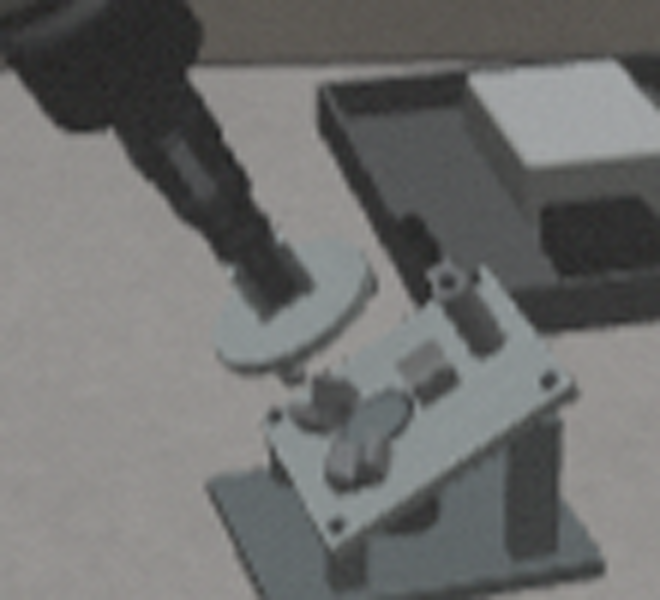

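View pics/top3.png

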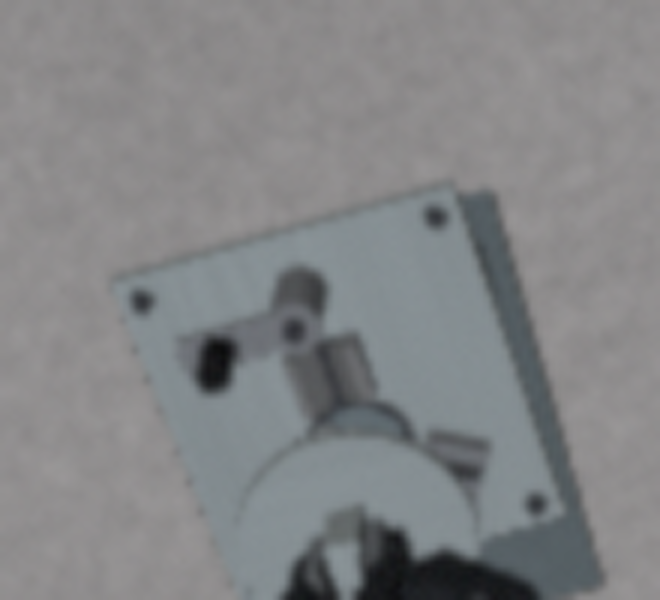

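```bash
python3 - <<'E'
from plan import *
s=load("side3");t=load("top3")
st=np.array([0.38,-1.48,88.06])
for name,p in (("foot2 centre",(-16.5,-28.6,-21)),("foot1",(-16.5,28.6,-21)),):
    print(name,(proj(s,seatpt(*(st+p)))[0]-[250,110])*6,(proj(t,seatpt(*(st+p)))[0]-[160,120])*6)
a=np.radians(np.arange(0,360,5))
rim=np.array([seatpt(*(st+[40*np.cos(x),40*np.sin(x),-5])) for x in a])
S_=(proj(s,rim)-[250,110])*6;T_=(proj(t,rim)-[160,120])*6
print("rim side min/max",S_.min(0),S_.max(0),"rim top",T_.min(0),T_.max(0), T_[T_[:,1].argmin()])
E
python3 seat.py | tail -1
```

```text
foot2 centre [290.26 371.13] [452.77 539.17]
foot1 [256.77 314.59] [290.68 587.11]
rim side min/max [208.98 233.92] [363.17 361.36] rim top [230.21 430.98] [475.61 648.32] [356.12 430.98]
disc centre [539.18 152.93  64.85] 1.8421453545472661
```

```bash
python3 -m handwheel '[{"dx":0,"dy":1.5,"dz":6,"rx":0,"ry":0,"rz":0,"hand":-1},{"dx":0,"dy":0.3,"dz":8,"rx":0,"ry":0,"rz":0,"hand":-1},{"dx":0,"dy":0,"dz":8,"rx":0,"ry":0,"rz":0,"hand":-1},{"dx":0,"dy":0,"dz":8,"rx":0,"ry":0,"rz":0,"hand":-1},{"dx":0,"dy":0,"dz":6,"rx":0,"ry":0,"rz":0,"hand":-1},{"dx":0,"dy":0,"dz":4,"rx":0,"ry":0,"rz":0,"hand":-1},{"dx":0,"dy":0,"dz":0,"rx":0,"ry":0,"rz":0,"hand":-1}]'
python3 - <<'E'
from plan import *
from bench import capture
g=seatpt(0,0,45.5)
delta(g-sz*11,S)
for n,b in(("side",(250,110,110,100)),("top",(160,120,110,100))):
    c=capture(n);pickle.dump(c,open(n+"4.pkl","wb"));crop(c,*b,6,n+"4")
E
```

```text
time: 10.72
ee_pos: [516.0, 147.6, 107.5]
orientation: [-0.345, 2.597, 0.091]
force: [0.2, -0.3, -0.9]
width: 11.4
t 10.72 pos [516.02 147.57 107.52] w 11.4 F [ 0.19 -0.33 -0.92] q [ 0.08  0.09 -0.83  0.13  0.09 -0.16]
shift tool [ 0.94 -0.78 14.06]
turn tool deg [0.01 0.07 0.13]
now in seat frame [ 0.92  0.78 48.56]
```

View pics/side4.png

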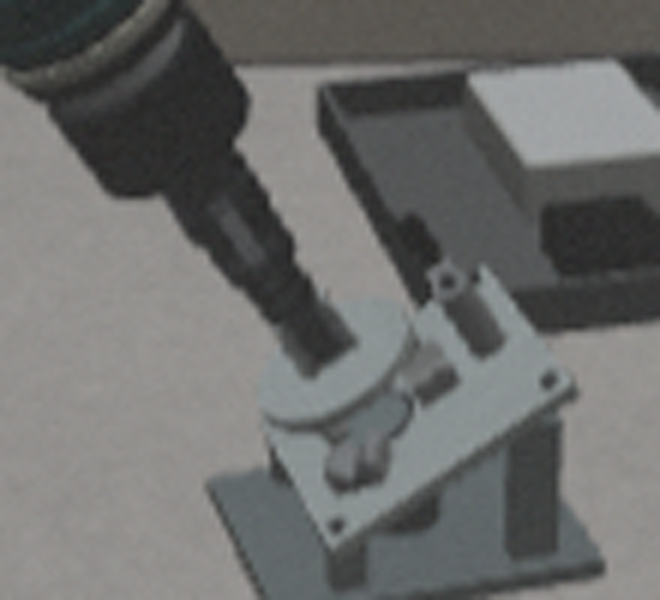

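View pics/top4.png

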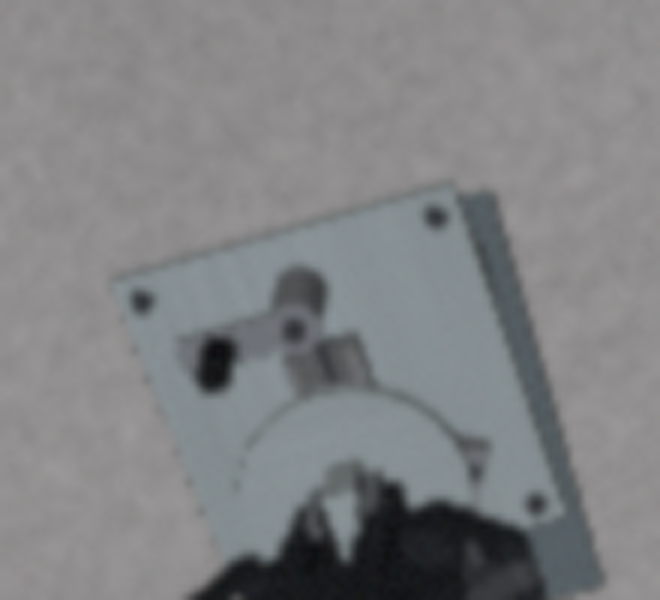

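```bash
python3 -m handwheel '[{"dx":0.6,"dy":-0.5,"dz":3,"rx":0,"ry":0,"rz":0,"hand":-1},{"dx":0,"dy":0,"dz":2.5,"rx":0,"ry":0,"rz":0,"hand":-1},{"dx":0,"dy":0,"dz":2,"rx":0,"ry":0,"rz":0,"hand":-1},{"dx":0,"dy":0,"dz":1.5,"rx":0,"ry":0,"rz":0,"hand":-1},{"dx":0,"dy":0,"dz":0,"rx":0,"ry":0,"rz":0,"hand":-1},{"dx":0,"dy":0,"dz":0,"rx":0,"ry":0,"rz":0,"hand":-1}]'
python3 -c "
from plan import *
delta(seatpt(0,0,34.5),S)"
python3 -m handwheel '[{"dx":0,"dy":0,"dz":1,"rx":0,"ry":0,"rz":0,"hand":-1},{"dx":0,"dy":0,"dz":0,"rx":0,"ry":0,"rz":0,"hand":-1}]'
python3 -m handwheel '[{"dx":0,"dy":0,"dz":1,"rx":0,"ry":0,"rz":0,"hand":-1},{"dx":0,"dy":0,"dz":0,"rx":0,"ry":0,"rz":0,"hand":-1}]'
python3 -c "
from plan import *
delta(seatpt(0,0,34.5),S)"
```

```text
time: 11.58
ee_pos: [520.0, 148.1, 99.7]
orientation: [-0.345, 2.596, 0.091]
force: [-0.6, -0.1, -1.7]
width: 11.3
t 11.57 pos [520.04 148.13  99.75] w 11.3 F [-0.56 -0.09 -1.73] q [ 0.08  0.11 -0.84  0.11  0.09 -0.16]
shift tool [ 0.53 -0.27  5.32]
turn tool deg [0.   0.1  0.13]
now in seat frame [ 0.52  0.27 39.82]
time: 11.82
ee_pos: [520.5, 148.2, 98.8]
orientation: [-0.345, 2.596, 0.091]
force: [-0.3, 0.1, -1.8]
width: 10.9
time: 12.08
ee_pos: [521.0, 148.4, 97.9]
orientation: [-0.345, 2.597, 0.091]
force: [-0.0, -0.4, -2.3]
width: 11.3
t 12.07 pos [520.97 148.38  97.88] w 11.3 F [-0.05 -0.45 -2.28] q [ 0.08  0.11 -0.84  0.1   0.09 -0.16]
shift tool [ 0.44 -0.27  3.22]
turn tool deg [0.   0.09 0.13]
now in seat frame [ 0.43  0.28 37.72]
```

```bash
for i in 1; do :; done
python3 -m handwheel '[{"dx":0.2,"dy":-0.2,"dz":1,"rx":0,"ry":0,"rz":0,"hand":-1},{"dx":0,"dy":0,"dz":0,"rx":0,"ry":0,"rz":0,"hand":-1}]'
python3 -m handwheel '[{"dx":0.1,"dy":0,"dz":0.7,"rx":0,"ry":0,"rz":0,"hand":-1},{"dx":0,"dy":0,"dz":0,"rx":0,"ry":0,"rz":0,"hand":-1}]'
python3 -c "
from plan import *
delta(seatpt(0,0,34.5),S)"
```

```text
time: 12.32
ee_pos: [521.4, 148.2, 96.9]
orientation: [-0.345, 2.597, 0.091]
force: [-0.3, 0.0, -2.4]
width: 11.5
time: 12.58
ee_pos: [521.6, 148.3, 96.3]
orientation: [-0.345, 2.596, 0.091]
force: [-0.8, 0.2, -1.6]
width: 11.1
t 12.57 pos [521.61 148.33  96.3 ] w 11.1 F [-0.77  0.18 -1.61] q [ 0.08  0.12 -0.84  0.1   0.09 -0.16]
shift tool [ 0.16 -0.06  1.55]
turn tool deg [0.   0.09 0.13]
now in seat frame [ 0.16  0.06 36.05]
```

```bash
python3 -m handwheel '[{"dx":0,"dy":0,"dz":0.6,"rx":0,"ry":0,"rz":0,"hand":-1},{"dx":0,"dy":0,"dz":0,"rx":0,"ry":0,"rz":0,"hand":-1}]'
python3 -m handwheel '[{"dx":0,"dy":0,"dz":0.6,"rx":0,"ry":0,"rz":0,"hand":-1},{"dx":0,"dy":0,"dz":0,"rx":0,"ry":0,"rz":0,"hand":-1}]'
python3 -m handwheel '[{"dx":0,"dy":0,"dz":0.5,"rx":0,"ry":0,"rz":0,"hand":-1},{"dx":0,"dy":0,"dz":0,"rx":0,"ry":0,"rz":0,"hand":-1}]'
python3 - <<'E'
from plan import *
from bench import capture
delta(seatpt(0,0,34.5),S)
for n,b in(("side",(275,135,80,70)),):
    c=capture(n);pickle.dump(c,open(n+"5.pkl","wb"));crop(c,*b,8,n+"5")
E
```

```text
time: 12.82
ee_pos: [522.0, 148.5, 95.9]
orientation: [-0.345, 2.596, 0.091]
force: [0.4, -0.3, -1.1]
width: 11.0
time: 13.08
ee_pos: [522.4, 148.6, 95.5]
orientation: [-0.345, 2.596, 0.091]
force: [0.2, 0.7, 0.1]
width: 11.3
time: 13.32
ee_pos: [522.7, 148.8, 95.1]
orientation: [-0.345, 2.596, 0.092]
force: [0.1, 2.6, 2.0]
width: 10.8
t 13.32 pos [522.66 148.79  95.1 ] w 10.8 F [0.07 2.6  2.  ] q [ 0.08  0.12 -0.84  0.09  0.09 -0.16]
shift tool [ 0.54 -0.23 -0.06]
turn tool deg [0.03 0.13 0.14]
now in seat frame [ 0.54  0.23 34.44]
```

View pics/side5.png

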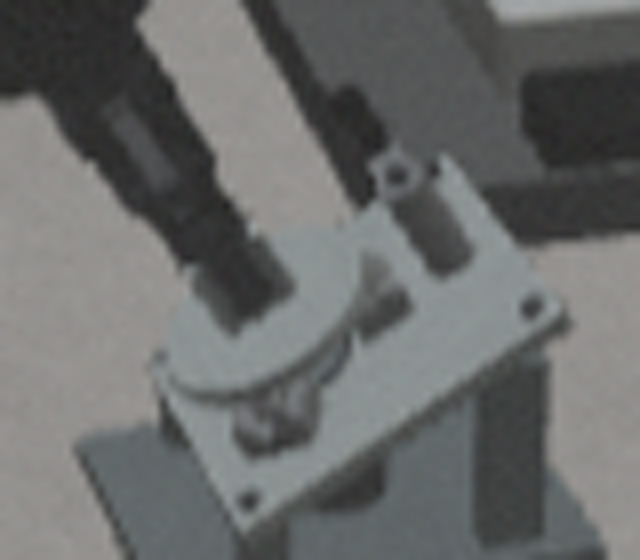

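Contact comes exactly at the expected home height: TCP 34.4 against 34.5 above the plate. The grooves push it slightly towards +y, so I comply a little, then open gently.

```bash
python3 -m handwheel '[{"dx":0,"dy":0.6,"dz":0,"rx":0,"ry":0,"rz":0,"hand":-1},{"dx":0,"dy":0,"dz":0,"rx":0,"ry":0,"rz":0,"hand":-1}]' 20
python3 -m handwheel '[{"dx":0,"dy":0,"dz":0,"rx":0,"ry":0,"rz":0,"hand":-0.7},{"dx":0,"dy":0,"dz":0,"rx":0,"ry":0,"rz":0,"hand":-0.6},{"dx":0,"dy":0,"dz":0,"rx":0,"ry":0,"rz":0,"hand":-0.45},{"dx":0,"dy":0,"dz":0,"rx":0,"ry":0,"rz":0,"hand":-0.3},{"dx":0,"dy":0,"dz":0,"rx":0,"ry":0,"rz":0,"hand":-0.3},{"dx":0,"dy":0,"dz":0,"rx":0,"ry":0,"rz":0,"hand":-0.3}]'
python3 - <<'E'
from plan import *
from bench import capture
delta(seatpt(0,0,34.5),S)
for n,b in(("side",(275,135,80,70)),):
    c=capture(n);pickle.dump(c,open(n+"6.pkl","wb"));crop(c,*b,8,n+"6")
E
```

```text
time: 13.62
ee_pos: [522.5, 149.1, 95.0]
orientation: [-0.345, 2.596, 0.091]
force: [0.7, 1.2, 2.0]
width: 11.4
time: 14.38
ee_pos: [522.3, 149.1, 94.9]
orientation: [-0.345, 2.596, 0.091]
force: [-0.3, 0.1, 0.4]
width: 29.7
t 14.38 pos [522.3  149.13  94.9 ] w 29.7 F [-0.29  0.14  0.35] q [ 0.08  0.12 -0.84  0.09  0.09 -0.16]
shift tool [ 0.22 -0.65 -0.11]
turn tool deg [0.   0.1  0.13]
now in seat frame [ 0.22  0.65 34.39]
```

View pics/side6.png

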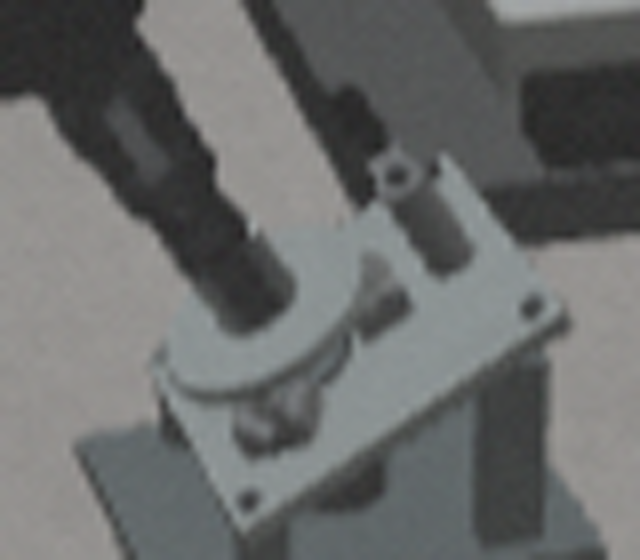

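```bash
python3 -m handwheel '[{"dx":0,"dy":-0.5,"dz":-3,"rx":0,"ry":0,"rz":0,"hand":-0.3},{"dx":0,"dy":0,"dz":-6,"rx":0,"ry":0,"rz":0,"hand":-0.3},{"dx":0,"dy":0,"dz":-10,"rx":0,"ry":0,"rz":0,"hand":-0.3},{"dx":0,"dy":0,"dz":-20,"rx":0,"ry":0,"rz":0,"hand":-0.3},{"dx":0,"dy":0,"dz":-30,"rx":0,"ry":0,"rz":0,"hand":-1},{"dx":0,"dy":0,"dz":-30,"rx":0,"ry":0,"rz":0,"hand":-1},{"dx":0,"dy":0,"dz":-20,"rx":0,"ry":0,"rz":0,"hand":-1},{"dx":0,"dy":0,"dz":0,"rx":0,"ry":0,"rz":0,"hand":-1}]'
python3 - <<'E'
from plan import *
from bench import capture
delta()
for n,b,k in(("side",(275,135,85,75),8),("top",(170,140,100,100),6)):
    c=capture(n);pickle.dump(c,open(n+"7.pkl","wb"));crop(c,*b,k,n+"7")
E
```

```text
time: 15.42
ee_pos: [464.9, 133.1, 199.7]
orientation: [-0.344, 2.593, 0.091]
force: [-0.2, -0.4, -0.6]
width: 0.3
t 15.43 pos [464.88 133.11 199.66] w 0.3 F [-0.19 -0.4  -0.56] q [ 0.05 -0.12 -0.73  0.44  0.11 -0.19]
now in seat frame [  0.98   0.04 154.93]
```

View pics/side7.png

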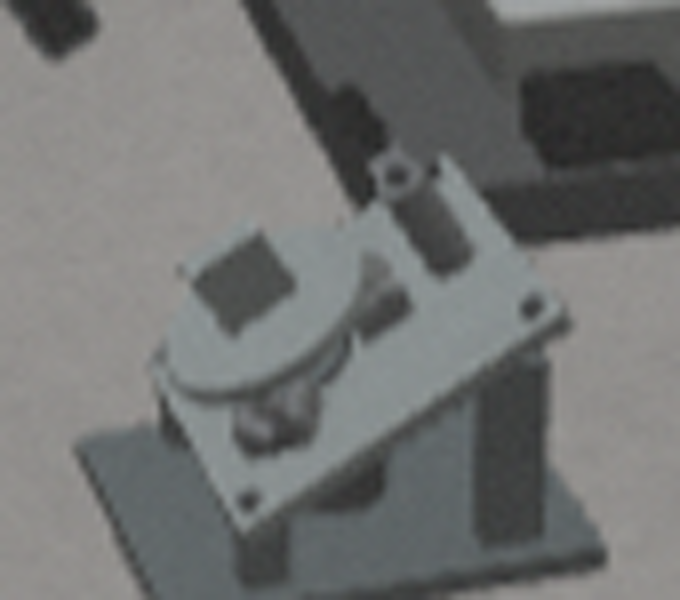

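View pics/top7.png

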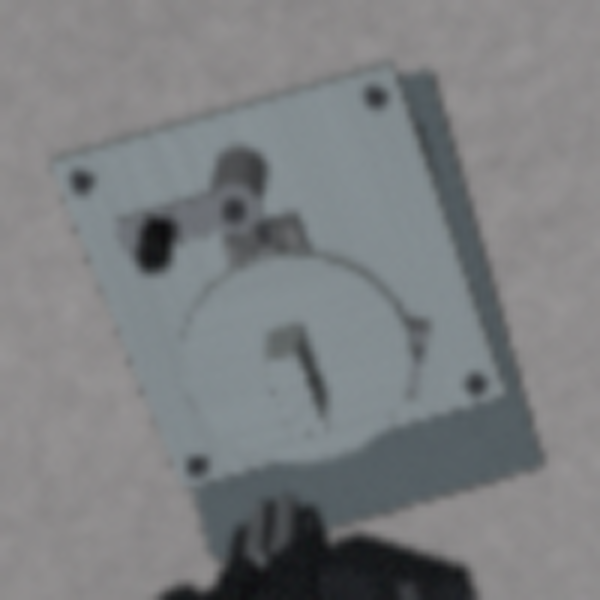

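Run:
```python
from plan import *
s=load("side7");t=load("top7")
print("pred rib -y face side:",[tuple(((proj(s,seatpt(x,-6,z))[0]-[275,135])*8+3.5).round(0)) for x,z in((-15,59.5),(15,59.5),(15,29.5),(-15,29.5))])
print("pred rib -y face top:",[tuple(((proj(t,seatpt(x,-6,z))[0]-[170,140])*6+2.5).round(0)) for x,z in((-15,59.5),(15,59.5),(15,29.5),(-15,29.5))])
a=np.radians(np.arange(0,360,3));rim=np.array([seatpt(40*np.cos(x),40*np.sin(x),29.5) for x in a])
for c,o,k,n in((s,[275,135],8,"side"),(t,[170,140],6,"top")):
    q=(proj(c,rim)-o)*k+k/2-.5;print(n,"rim",q.min(0),q.max(0))
g=t["pixels"][140:240,170:270].max(2);m=(g<45).astype(np.uint8);m[60:]=0
n,l,st,ce=cv2.connectedComponentsWithStats(m)
for i in range(1,n):
    if st[i,4]>8:
        uv=ce[i]+[170,140];o,d=ray(t,uv)
        k=((O+53.5*sz-o)@sz)/(d@sz);p=S.T@(o+k*d-O);print(st[i],uv,"seat",p,"r",np.hypot(p[0]-64,p[1]),"angle",np.arctan2(p[1],64-p[0]))
```

```text
pred rib -y face side: [(np.float64(185.0), np.float64(280.0)), (np.float64(258.0), np.float64(229.0)), (np.float64(301.0), np.float64(290.0)), (np.float64(229.0), np.float64(340.0))]
pred rib -y face top: [(np.float64(327.0), np.float64(430.0)), (np.float64(298.0), np.float64(354.0)), (np.float64(301.0), np.float64(319.0)), (np.float64(329.0), np.float64(393.0))]
side rim [160.18 223.99] [361.94 392.74]
top rim [181.32 255.32] [414.36 463.8 ]
[24 37  5  7 28] [195.68 179.89] seat [65.22 25.52 53.5 ] r 25.551961590480836 angle 1.6184869946592078
```

The mirror is home to within about 1 px: the predicted rim and rib corners match in both views. The knob is measured at seat (65, 26), radius 25.6 (nominal 26), keeper angle 1.62. I'll push it with the shut fingers in two legs: first along -x from behind the knob, then along -y.

```bash
python3 -m handwheel '[{"dx":-22,"dy":6.5,"dz":10,"rx":0,"ry":0,"rz":0,"hand":-1},{"dx":-23,"dy":6.5,"dz":10,"rx":0,"ry":0,"rz":0,"hand":-1},{"dx":-23,"dy":6.5,"dz":10,"rx":0,"ry":0,"rz":0,"hand":-1},{"dx":-22,"dy":6.5,"dz":10,"rx":0,"ry":0,"rz":0,"hand":-1},{"dx":0,"dy":0,"dz":20,"rx":0,"ry":0,"rz":0,"hand":-1},{"dx":0,"dy":0,"dz":10,"rx":0,"ry":0,"rz":0,"hand":-1},{"dx":0,"dy":0,"dz":0,"rx":0,"ry":0,"rz":0,"hand":-1}]'
python3 - <<'E'
from plan import *
from bench import capture
delta(seatpt(90,26,51),S)
for n,b,k in(("side",(275,115,85,75),8),("top",(170,130,100,100),6)):
    c=capture(n);pickle.dump(c,open(n+"8.pkl","wb"));crop(c,*b,k,n+"8")
E
```

```text
time: 16.4
ee_pos: [566.6, 187.6, 181.1]
orientation: [-0.345, 2.599, 0.091]
force: [0.3, -0.1, -0.0]
width: -0.0
t 16.4 pos [566.55 187.62 181.07] w -0.0 F [ 0.28 -0.11 -0.04] q [ 0.16  0.1  -0.57  0.38  0.05 -0.09]
shift tool [-1.07 -0.39 31.67]
turn tool deg [ 0.01 -0.03  0.12]
now in seat frame [88.95 26.38 82.67]
```

View pics/side8.png

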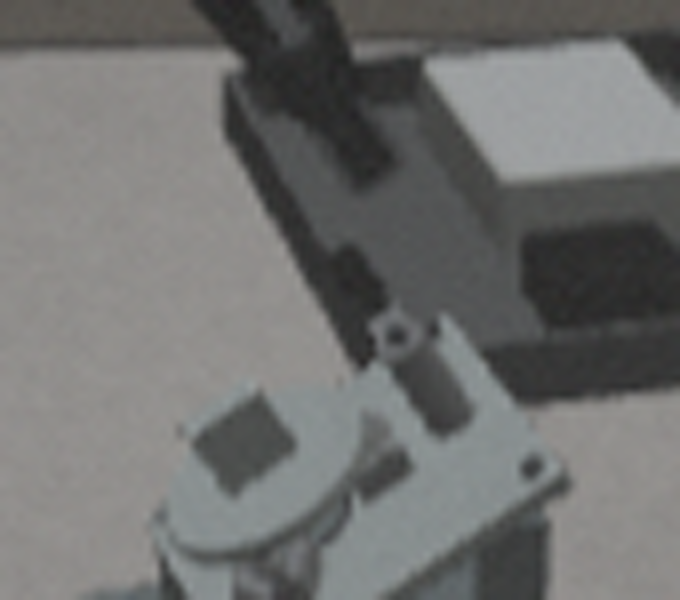

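View pics/top8.png

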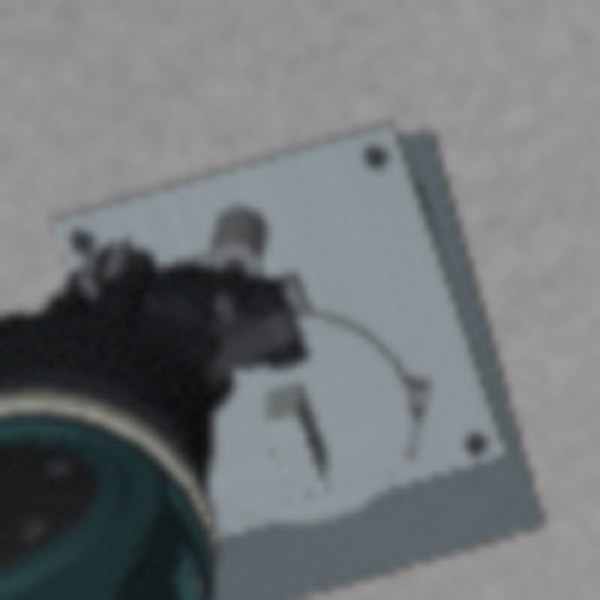

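The top view shows the fingers at the high +y corner, behind the knob. The side view has the knob at crop (355,285), below and in front of the fingertips. I lower and push.

```bash
python3 -m handwheel '[{"dx":-1,"dy":0,"dz":10,"rx":0,"ry":0,"rz":0,"hand":-1},{"dx":0,"dy":0,"dz":10,"rx":0,"ry":0,"rz":0,"hand":-1},{"dx":0,"dy":0,"dz":8,"rx":0,"ry":0,"rz":0,"hand":-1},{"dx":0,"dy":0,"dz":4,"rx":0,"ry":0,"rz":0,"hand":-1},{"dx":0,"dy":0,"dz":0,"rx":0,"ry":0,"rz":0,"hand":-1}]'
python3 -c "
from plan import *
delta(seatpt(62,26,51),S)"
python3 -m handwheel '[{"dx":2,"dy":0,"dz":0,"rx":0,"ry":0,"rz":0,"hand":-1},{"dx":2,"dy":0,"dz":0,"rx":0,"ry":0,"rz":0,"hand":-1},{"dx":2,"dy":0,"dz":0,"rx":0,"ry":0,"rz":0,"hand":-1},{"dx":2,"dy":0,"dz":0,"rx":0,"ry":0,"rz":0,"hand":-1},{"dx":2,"dy":0,"dz":0,"rx":0,"ry":0,"rz":0,"hand":-1},{"dx":2,"dy":0,"dz":0,"rx":0,"ry":0,"rz":0,"hand":-1}]'
python3 -m handwheel '[{"dx":2,"dy":0,"dz":0,"rx":0,"ry":0,"rz":0,"hand":-1},{"dx":2,"dy":0,"dz":0,"rx":0,"ry":0,"rz":0,"hand":-1},{"dx":2,"dy":0,"dz":0,"rx":0,"ry":0,"rz":0,"hand":-1},{"dx":2,"dy":0,"dz":0,"rx":0,"ry":0,"rz":0,"hand":-1}]'
python3 -m handwheel '[{"dx":2,"dy":0,"dz":0,"rx":0,"ry":0,"rz":0,"hand":-1},{"dx":2,"dy":0,"dz":0,"rx":0,"ry":0,"rz":0,"hand":-1},{"dx":2,"dy":0,"dz":0,"rx":0,"ry":0,"rz":0,"hand":-1},{"dx":2,"dy":0,"dz":0,"rx":0,"ry":0,"rz":0,"hand":-1}]'
python3 - <<'E'
from plan import *
from bench import capture
delta(seatpt(62,26,51),S)
for n,b,k in(("side",(275,115,85,75),8),("top",(170,130,100,100),6)):
    c=capture(n);pickle.dump(c,open(n+"9.pkl","wb"));crop(c,*b,k,n+"9")
E
```

```text
time: 17.12
ee_pos: [583.4, 192.1, 154.8]
orientation: [-0.345, 2.597, 0.091]
force: [0.4, -0.2, -0.2]
width: -0.1
t 17.12 pos [583.35 192.15 154.81] w -0.1 F [ 0.38 -0.24 -0.21] q [ 0.16  0.15 -0.59  0.31  0.05 -0.09]
shift tool [28.89 -0.34  0.2 ]
turn tool deg [0.01 0.07 0.13]
now in seat frame [90.89 26.41 51.23]
time: 17.88
ee_pos: [573.6, 189.6, 149.4]
orientation: [-0.345, 2.596, 0.092]
force: [0.9, 1.8, 1.8]
width: -0.2
time: 18.38
ee_pos: [566.6, 187.4, 145.1]
orientation: [-0.345, 2.596, 0.091]
force: [0.8, -0.1, 2.0]
width: 0.4
time: 18.88
ee_pos: [560.2, 185.7, 141.4]
orientation: [-0.344, 2.596, 0.091]
force: [3.1, -2.4, 2.5]
width: 0.1
t 18.88 pos [560.24 185.69 141.38] w 0.1 F [ 3.05 -2.42  2.53] q [ 0.16  0.13 -0.66  0.26  0.05 -0.09]
shift tool [ 1.39 -0.14  0.59]
turn tool deg [-0.02  0.14  0.12]
now in seat frame [63.39 26.15 51.59]
```

View pics/side9.png

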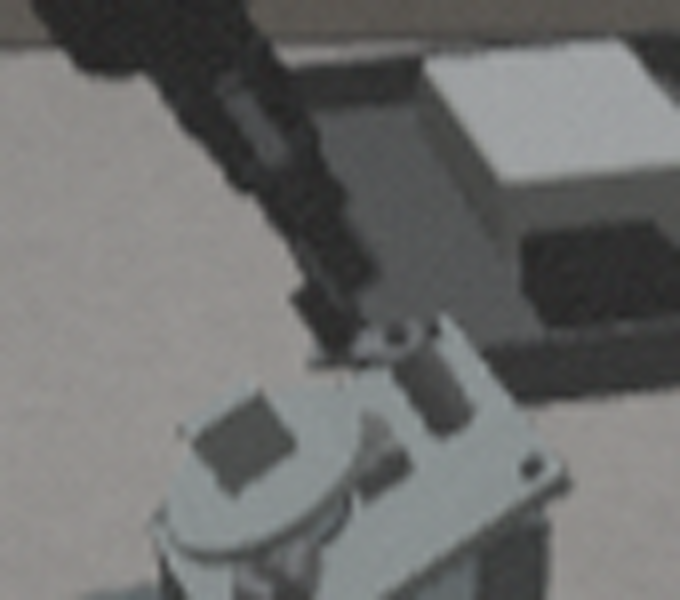

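View pics/top9.png

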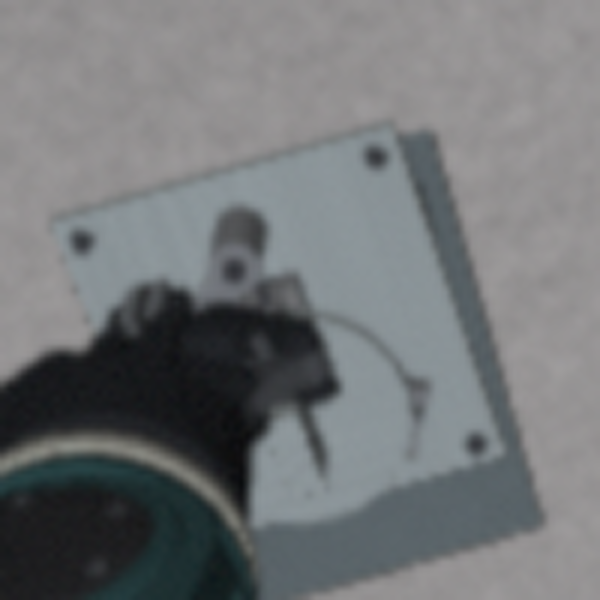

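The keeper has swung to about 45°, and the knob lies just under the fingertips' front. Now I go round to its +y side and push along -y.

```bash
python3 -m handwheel '[{"dx":-4,"dy":0,"dz":0,"rx":0,"ry":0,"rz":0,"hand":-1},{"dx":0,"dy":12,"dz":0,"rx":0,"ry":0,"rz":0,"hand":-1},{"dx":0,"dy":11,"dz":0,"rx":0,"ry":0,"rz":0,"hand":-1},{"dx":0,"dy":0,"dz":0,"rx":0,"ry":0,"rz":0,"hand":-1},{"dx":9,"dy":0,"dz":0,"rx":0,"ry":0,"rz":0,"hand":-1},{"dx":9,"dy":0,"dz":0,"rx":0,"ry":0,"rz":0,"hand":-1},{"dx":8,"dy":0,"dz":0,"rx":0,"ry":0,"rz":0,"hand":-1},{"dx":0,"dy":0,"dz":0,"rx":0,"ry":0,"rz":0,"hand":-1}]'
python3 -c "
from plan import *
delta(seatpt(41,20.5,51),S)"
```

```text
time: 19.98
ee_pos: [534.9, 202.7, 129.6]
orientation: [-0.344, 2.597, 0.091]
force: [0.1, -0.4, -0.7]
width: 0.0
t 19.98 pos [534.89 202.68 129.64] w 0.0 F [ 0.06 -0.39 -0.75] q [ 0.21  0.12 -0.72  0.21  0.03 -0.05]
shift tool [ -0.83 -28.62   0.48]
turn tool deg [-0.    0.05  0.11]
now in seat frame [40.12 49.12 51.48]
```

```bash
python3 -m handwheel '[{"dx":0,"dy":-3,"dz":0,"rx":0,"ry":0,"rz":0,"hand":-1},{"dx":0,"dy":-3,"dz":0,"rx":0,"ry":0,"rz":0,"hand":-1},{"dx":0,"dy":-2,"dz":0,"rx":0,"ry":0,"rz":0,"hand":-1},{"dx":0,"dy":-2,"dz":0,"rx":0,"ry":0,"rz":0,"hand":-1},{"dx":0,"dy":-2,"dz":0,"rx":0,"ry":0,"rz":0,"hand":-1},{"dx":0,"dy":-2,"dz":0,"rx":0,"ry":0,"rz":0,"hand":-1}]'
python3 -m handwheel '[{"dx":0,"dy":-2,"dz":0,"rx":0,"ry":0,"rz":0,"hand":-1},{"dx":0,"dy":-2,"dz":0,"rx":0,"ry":0,"rz":0,"hand":-1},{"dx":0,"dy":-2,"dz":0,"rx":0,"ry":0,"rz":0,"hand":-1},{"dx":0,"dy":-2,"dz":0,"rx":0,"ry":0,"rz":0,"hand":-1}]'
python3 -m handwheel '[{"dx":0,"dy":-2,"dz":0,"rx":0,"ry":0,"rz":0,"hand":-1},{"dx":0,"dy":0,"dz":0,"rx":0,"ry":0,"rz":0,"hand":-1}]'
python3 - <<'E'
from plan import *
from bench import capture
delta(seatpt(41,20.5,51),S)
for n,b,k in(("side",(275,115,85,75),8),("top",(170,130,100,100),6)):
    c=capture(n);pickle.dump(c,open(n+"10.pkl","wb"));crop(c,*b,k,n+"10")
E
```

```text
time: 20.72
ee_pos: [537.9, 190.1, 129.3]
orientation: [-0.346, 2.599, 0.094]
force: [-10.1, 6.9, 0.0]
width: -0.2
time: 21.22
ee_pos: [540.8, 181.8, 129.7]
orientation: [-0.345, 2.597, 0.092]
force: [-2.1, 3.1, -1.2]
width: 0.1
time: 21.48
ee_pos: [542.1, 179.7, 130.2]
orientation: [-0.344, 2.596, 0.091]
force: [-1.2, 1.5, -1.0]
width: -0.2
t 21.48 pos [542.09 179.66 130.21] w -0.2 F [-1.21  1.46 -0.96] q [ 0.15  0.11 -0.72  0.21  0.06 -0.1 ]
shift tool [ 0.28 -4.52  0.47]
turn tool deg [-0.02  0.11  0.11]
now in seat frame [41.27 25.02 51.47]
```

View pics/side10.png

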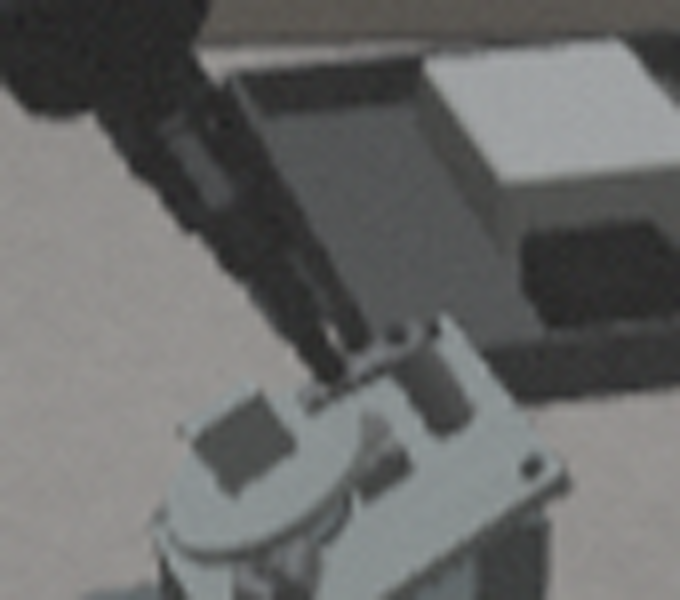

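View pics/top10.png

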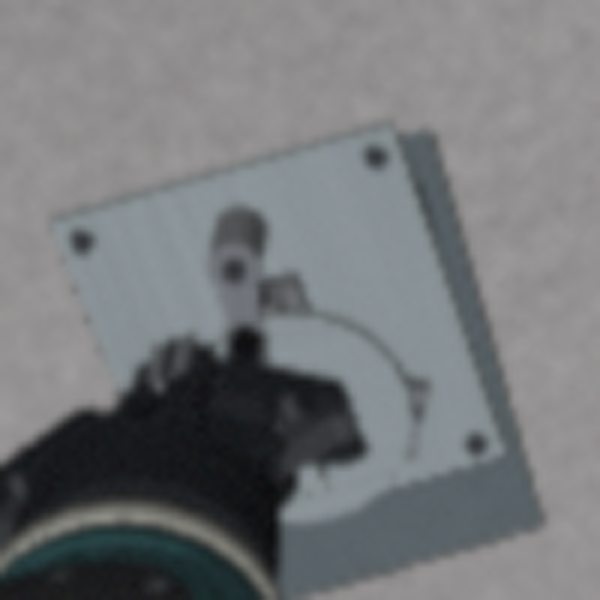

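```bash
python3 -m handwheel '[{"dx":0,"dy":-1.5,"dz":0,"rx":0,"ry":0,"rz":0,"hand":-1},{"dx":0,"dy":-1.5,"dz":0,"rx":0,"ry":0,"rz":0,"hand":-1},{"dx":0,"dy":0,"dz":0,"rx":0,"ry":0,"rz":0,"hand":-1}]'
python3 -m handwheel '[{"dx":0,"dy":-1,"dz":0,"rx":0,"ry":0,"rz":0,"hand":-1},{"dx":0,"dy":-1,"dz":0,"rx":0,"ry":0,"rz":0,"hand":-1},{"dx":0,"dy":0,"dz":0,"rx":0,"ry":0,"rz":0,"hand":-1}]'
python3 - <<'E'
from plan import *
from bench import capture
delta(seatpt(41,20.5,51),S)
for n,b,k in(("side",(275,115,85,75),8),("top",(170,130,100,100),6)):
    c=capture(n);pickle.dump(c,open(n+"11.pkl","wb"));crop(c,*b,k,n+"11")
E
```

```text
time: 21.95
ee_pos: [542.8, 176.8, 130.2]
orientation: [-0.344, 2.596, 0.091]
force: [-1.1, 0.4, -0.9]
width: 0.0
time: 22.32
ee_pos: [543.3, 174.9, 130.2]
orientation: [-0.345, 2.596, 0.091]
force: [-1.5, 1.4, -0.7]
width: -0.1
t 22.32 pos [543.3  174.94 130.15] w -0.1 F [-1.52  1.38 -0.71] q [ 0.14  0.11 -0.72  0.22  0.06 -0.11]
shift tool [0.19 0.35 0.45]
turn tool deg [-0.01  0.1   0.12]
now in seat frame [41.19 20.15 51.45]
```

View pics/top11.png

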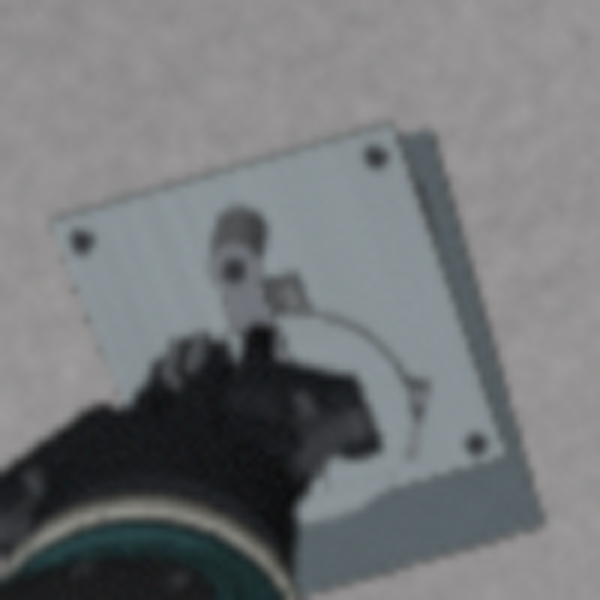

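The arm is now nearly down-slope, with the knob at crop (260,342). The push force is still only about 2 N, so the stop isn't reached yet.

```bash
python3 -m handwheel '[{"dx":0,"dy":-1,"dz":0,"rx":0,"ry":0,"rz":0,"hand":-1},{"dx":0,"dy":-1,"dz":0,"rx":0,"ry":0,"rz":0,"hand":-1},{"dx":0,"dy":0,"dz":0,"rx":0,"ry":0,"rz":0,"hand":-1}]'
python3 -m handwheel '[{"dx":0,"dy":-1,"dz":0,"rx":0,"ry":0,"rz":0,"hand":-1},{"dx":0,"dy":0,"dz":0,"rx":0,"ry":0,"rz":0,"hand":-1}]'
python3 -m handwheel '[{"dx":0,"dy":-0.7,"dz":0,"rx":0,"ry":0,"rz":0,"hand":-1},{"dx":0,"dy":0,"dz":0,"rx":0,"ry":0,"rz":0,"hand":-1}]'
python3 - <<'E'
from plan import *
from bench import capture
delta(seatpt(41,20.5,51),S)
for n,b,k in(("side",(275,115,85,75),8),("top",(170,130,100,100),6)):
    c=capture(n);pickle.dump(c,open(n+"12.pkl","wb"));crop(c,*b,k,n+"12")
E
```

```text
time: 22.8
ee_pos: [543.5, 173.9, 130.1]
orientation: [-0.346, 2.596, 0.094]
force: [-2.8, 9.4, 0.6]
width: 0.1
time: 23.05
ee_pos: [543.5, 173.6, 130.1]
orientation: [-0.347, 2.596, 0.096]
force: [-3.3, 12.5, 0.5]
width: -0.0
time: 23.3
ee_pos: [543.6, 173.3, 130.1]
orientation: [-0.348, 2.596, 0.097]
force: [-4.4, 16.3, 1.0]
width: -0.0
t 23.3 pos [543.56 173.27 130.12] w -0.0 F [-4.4  16.34  0.96] q [ 0.13  0.11 -0.72  0.22  0.07 -0.12]
shift tool [0.02 2.02 0.52]
turn tool deg [0.28 0.11 0.19]
now in seat frame [41.02 18.47 51.51]
```

View pics/top12.png

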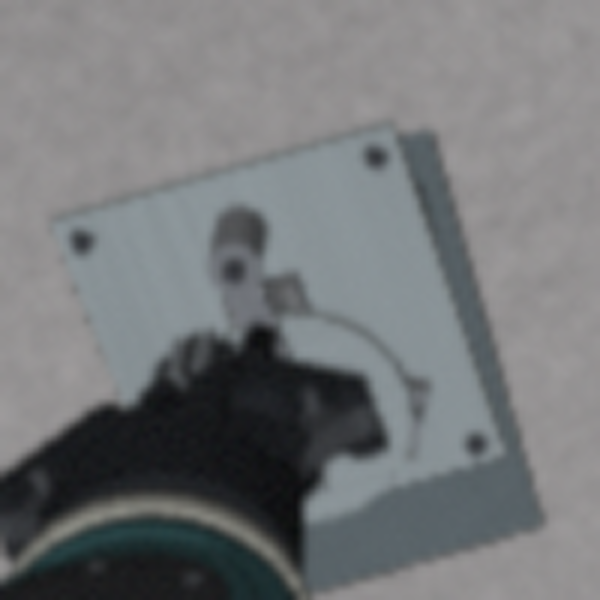

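View pics/side12.png

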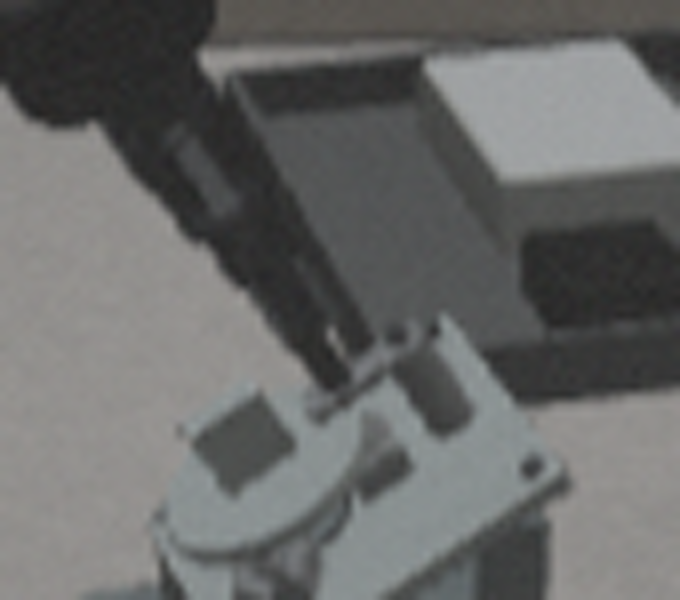

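The force rises steadily to 16 N while the tool barely moves, so the keeper is on its stop. I back off and check.

```bash
python3 -m handwheel '[{"dx":0,"dy":4,"dz":0,"rx":0,"ry":0,"rz":0,"hand":-1},{"dx":0,"dy":10,"dz":0,"rx":0,"ry":0,"rz":0,"hand":-1},{"dx":0,"dy":12,"dz":-5,"rx":0,"ry":0,"rz":0,"hand":-1},{"dx":0,"dy":10,"dz":-20,"rx":0,"ry":0,"rz":0,"hand":-1},{"dx":0,"dy":5,"dz":-35,"rx":0,"ry":0,"rz":0,"hand":-1},{"dx":5,"dy":0,"dz":-35,"rx":0,"ry":0,"rz":0,"hand":-1},{"dx":10,"dy":0,"dz":-35,"rx":0,"ry":0,"rz":0,"hand":-1},{"dx":0,"dy":0,"dz":-20,"rx":0,"ry":0,"rz":0,"hand":-1}]'
python3 - <<'E'
from plan import *
from bench import capture
delta()
for n,b,k in(("side",(275,125,85,75),8),("top",(170,130,100,100),6)):
    c=capture(n);pickle.dump(c,open(n+"13.pkl","wb"));crop(c,*b,k,n+"13");cv2.imwrite(f"pics/{n}13full.png",c["pixels"])
E
```

```text
time: 24.4
ee_pos: [447.0, 188.4, 254.0]
orientation: [-0.345, 2.595, 0.091]
force: [0.1, 0.5, -0.3]
width: -0.2
t 24.4 pos [447.01 188.36 253.95] w -0.2 F [ 0.07  0.52 -0.25] q [ 0.22 -0.16 -0.6   0.6   0.02 -0.04]
now in seat frame [ 25.56  58.04 203.43]
```

View pics/top13.png

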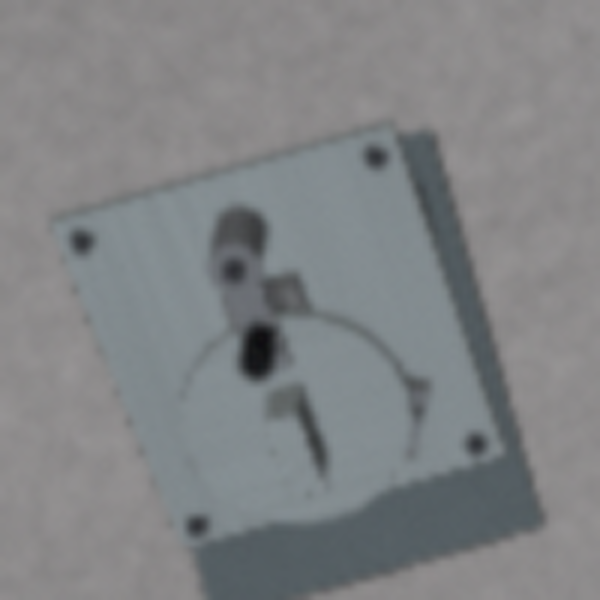

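View pics/side13.png

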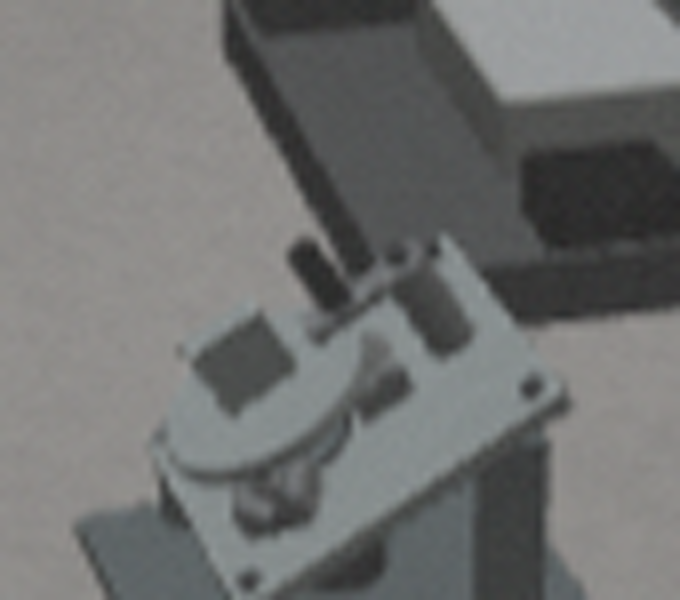

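View pics/side13full.png

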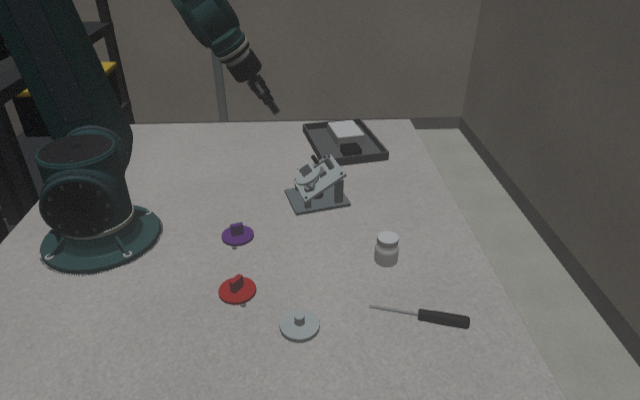

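Run:
```python
from plan import *
t=load("top13");t7=load("top7");s7=load("side7");s=load("side13")
g=t["pixels"][140:240,170:270].max(2);m=(g<45).astype(np.uint8);m[60:]=0
n,l,st,ce=cv2.connectedComponentsWithStats(m)
for i in range(1,n):
    if st[i,4]>8:
        uv=ce[i]+[170,140];o,d=ray(t,uv)
        k=((O+53.5*sz-o)@sz)/(d@sz);p=S.T@(o+k*d-O);print(st[i],uv,"seat",p,"r",np.hypot(p[0]-64,p[1]),"angle",np.arctan2(p[1],64-p[0]))
# mirror unmoved between 7 and 13 (rib patch phase shift)
for a,b,x,y,w,h,n in((t7,t,210,190,22,28,"top"),(s7,s,292,160,26,26,"side")):
    f=lambda c:np.float32(cv2.cvtColor(c["pixels"],cv2.COLOR_BGR2GRAY)[y:y+h,x:x+w])
    print(n,cv2.phaseCorrelate(f(a),f(b),cv2.createHanningWindow((w,h),cv2.CV_32F)))
t0=load("top0");s0=load("side0")
for n,a,b,bx in(("blank",s0,s,(275,305,50,40)),("jar",s0,s,(365,225,45,45)),("driver",s0,s,(365,298,110,35))):
    x,y,w,h=bx;f=lambda c:np.float32(cv2.cvtColor(c["pixels"],cv2.COLOR_BGR2GRAY)[y:y+h,x:x+w])
    print(n,cv2.phaseCorrelate(f(a),f(b),cv2.createHanningWindow((w,h),cv2.CV_32F)))
```

```text
[41 45  4  7 26] [212.5 188. ] seat [38.65  0.12 53.5 ] r 25.35035549377186 angle 0.004859005130310256
top ((0.015688366542017107, -0.25925258277936614), 0.8936189141538408)
side ((0.4067259616321497, 0.753204001538009), 0.9569662657294253)
blank ((0.012035165492694233, 0.005047154305696466), 0.9078501632213593)
jar ((0.60334198353085, 0.4589516640846867), 0.9476701111263699)
driver ((-0.013747926756074946, -0.10821545884862971), 1.0018319262398614)
```

Keeper angle reads about 0.00 rad and the bystanders are where they were. The side-view mirror shift of about 0.8 px looks like patch noise, since the untouched jar shows the same. I check it more directly with the centroid of the rib face and the rim fit.

Run:
```python
from plan import *
for a in("7","13"):
    c=load("side"+a);g=cv2.cvtColor(c["pixels"],cv2.COLOR_BGR2GRAY).astype(float)[160:182,294:314]
    m=((g<95)*255).astype(np.uint8);n,l,st,ce=cv2.connectedComponentsWithStats(m)
    i=1+st[1:,4].argmax();print("rib face side",a,ce[i]+[294,160],st[i,4])
    t=load("top"+a);g=cv2.cvtColor(t["pixels"],cv2.COLOR_BGR2GRAY).astype(float)[192:212,212:228]
    w=np.clip(np.median(g)-12-g,0,None);yy,xx=np.mgrid[192:212,212:228];print("rib top",(w*xx).sum()/w.sum(),(w*yy).sum()/w.sum())
s=load("side13");q=np.array([proj(s,seatpt(x,-6,z))[0] for x,z in((-15,59.5),(15,59.5),(15,29.5),(-15,29.5))]);print("predicted face centre",q.mean(0))
import cv2
d=cv2.absdiff(load("side7")["pixels"],s["pixels"]).max(2)[150:185,285:330];print("diff >25 px count over mirror",(d>25).sum(),np.argwhere(d>25)[:,::-1].mean(0)+[285,150])
```

```text
rib face side 7 [305.04 170.04] 81
rib top 220.28916827852998 200.25338491295938
rib face side 13 [305.1 170. ] 83
rib top 219.4151593453919 199.2906976744186
predicted face centre [304.99 170.16]
diff >25 px count over mirror 102 [316.81 159.13]
```

The rib-face centroid in the side view moved 0.06 px and lies within 0.2 px of the predicted home position. The only image change near the mirror is at the keeper. I'm handing in.

```bash
python3 -c "
from bench import sign_off
print(sign_off())"
```

```text
the job is handed in; nothing more can be done
None
```

The mirror is seated in all three grooves and released, and the keeper is closed over its rim. I handed the job in at about 24.5 s of the 53 s allowed; no verdict is reported.

I gripped the mirror by its rib, tilted it 30° and lowered it onto the mount until the feet touched at the expected home height (34.4 mm measured, 34.5 mm expected). I then pushed the keeper closed with the shut fingers, in two legs.

**Last checks:**
- **Mirror:** the rib face in the side view is within 0.2 px of the predicted home position. It moved 0.06 px while the keeper was being closed.
- **Keeper:** the knob reads an angle of about 0.005 rad. The push force rose to 16–17 N against the stop.
- **Robot:** the arm is well clear of everything and the tool force is about 0.
- **Bystanders:** the blanking cap and screwdriver did not shift in the side view.

**Checks that disagreed:**
- **Image-shift comparison:** it gave 0.3–0.9 px for the mirror and 0.8 px for the jar, which was never touched. I took that as noise from small image patches.
- **Rib centroid in the top view:** it moved about 1 px. I put this down to the closed keeper entering that patch, but did not confirm it.
- **Keeper push:** the tool force briefly reached about 12 N at the start of the second leg, below the 40 N limit.

I could not measure the contact force in each groove. That all three feet bear is inferred from the mirror's height and position in the images.

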